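# Lock the basket into the parts spinner and close its hood

### The arm

A 7-joint arm with a two-finger parallel gripper is mounted at the origin on a cart in front of the work surface, level with it; the furniture and walls round the work are solid. World frame = base frame: x ahead of the robot, y to its left, z up, the work surface at z = 0. Lengths are in m, angles in rad, forces in N, time in s.
With the tool pointing down it reaches from about 0.4 to 0.85 m from the base axis. Payload 4.5 kg.
Tool frame: the origin (TCP) lies midway between the tips of the shut fingers; the grasp point (between the pads) lies 19 mm behind it; z points along the fingers, x is the direction in which the jaws open and shut, and the axes are right-handed (so a half turn about z gives the same grasp; the last joint's range is limited). The gripper opens to 88 mm and grips with 3 to 60 N. Pads are 18 mm wide; open, the fingers measure 123 mm over their backs; the gripper's body (75 mm by 187 mm) begins 45 mm behind the grasp point.
Start: joints at [-1.136, 0.689, -0.195, 1.565, 0.157, 0.902, -0.215], TCP at [0.244, 0.576, 0.239] pointing down, gripper open.
Joint ranges: [-3.01, 3.01], [-0.46, 2.08], [-1.47, 1.51], [0.13, 2.56], [-1, 4.14], [0.04, 2.09], [-2.66, 2.66]. Speed limits (rad/s): [2.57, 2.57, 3.14, 3.14, 3.14, 3.14, 3.14].

### API

Orientations are given as a unit quaternion [x, y, z, w].
In Python, from plant import r gives the robot as it stands. The module is installed in compiled form; this text tells all that it offers.
- The arm moves only by the tool play_rows, never from a script. Its argument "increments" is a list of rows, each a list of 7 numbers: the opening, from 0 (shut) to 1 (fully open), then the shift along the tool's x, y, z in mm, then the turn, a rotation vector about the tool's x, y, z in rad. In form: [[hand, dx, dy, dz, wx, wy, wz], ...]. A call has exactly 8 rows; each row shifts and turns the pose as measured when the row begins, along the tool's axes as they then stand; what a row does not reach is not made up. A row lasts 1/8 s, in which the tool goes at most 62.5 mm and 10.7 degrees, less where a joint would pass 70% of its speed; a pose out of reach is approached as far as the arm can. A call is refused whole if a number of a shift passes 62.5 or a number of a turn 0.188, either way. A call with a gripper value outside its range is refused whole. The fingers move at their own pace and stop on an object; "grip_force" is the grip in N (left out, the last holds). Time passes only in rows, so rows that do not move let the fingers close, or fill a call up. It gives the time, the measured TCP pose, the force and the opening at its end, in the units of the state.
- r.get_state(): the state, without advancing time (a new reading comes with each control period).
- r.snapshot(name): name is "side" or "top" or "wrist"; returns the picture (400x640x3 uint8, red, green, blue); there is no depth.
- r.get_calibration(name): a dict with "fx", "fy", "cx", "cy" (pixels), "R" (3x3) and "t" (3): a world point X has camera coordinates R X + t. Camera axes: x right, y down, z forward; pixel columns grow to the right and rows downward; lengths in m; the calibration is good to about 2 mm. The wrist camera is an equidistant fisheye: a pixel r from the principal point sees the ray r / f radians off the axis. A picture is of the moment at which its call begins: read the wrist's pose just before it. get_calibration takes no time and is no camera call; for the wrist camera it gives the pose at the moment of the call.
- r.finish_job(): hands the job in, once; it reports no verdict.
The state is a dict: "clock": time; "q": joint angles; "qd": joint speeds; "joint_torque": joint torques, N m; "tool_pos": TCP position; "eef_rot": TCP orientation; "contact_force": force on the tool from outside, world axes, zero at the start; "moment": the same for the moment, N m; "opening": opening from 0.0 (shut) to 1.0 (fully open).
Only numpy, scipy, OpenCV 4.12 (cv2) and the standard library are available. Lean on these libraries where they do the work, as an engineer would, in place of code of your own. Each camera call takes 0.05 s, during which the arm holds its last target.

### The job

Get the parts spinner ready to run: pick up the perforated steel basket by its handle bar, lower it into the spinner's collar with its two lugs going down through the two open slots, and twist it clockwise (seen from above) until the lugs drop into their locking notches. Then lower the spinner's hood gently all the way onto its stop, and leave the other things on the cabinet where they are.

Things in the scene. Friction and masses are not known exactly. Their poses are not given: they have to be found in the camera images.
- basket_bar (a point): Centre of the basket's handle bar. The loose basket is a round perforated steel cup, 70 mm across, 52 mm high, 0.2 to 0.35 kg, standing upright; the black straight bar (70 mm long, 12 mm wide, 14 mm high) spans it on two uprights at the bar's ends. Bar centre: on the cup's axis, 100 mm above the underside, with free space between bar and rim.
- basket: The same basket; origin at the centre of its underside, z up, x along the bar. Two lugs stand out from the cup right under the bar's two ends, along +x and -x: 10 mm wide, 7 mm high, undersides 42 mm above the basket's underside, reaching 47 mm from the axis. A half turn makes no difference.
- spinner: Parts spinner: grey sheet-metal housing fixed on the cabinet, 149 mm deep, 150 mm wide, 60 mm high; origin on the cabinet top under the collar's centre, z up, x from its front to the hinge at its rear. The housing reaches from 64 mm before the origin to 85 mm behind it.
- collar: Steel bayonet collar in the spinner: ring of 76 mm bore (3 mm play round the cup), 112 mm outside. Origin as the spinner's, on the cabinet top; z up; x along the line through both locking notches. The entry slots' line lies 50 degrees anticlockwise of it from above: lower the basket with its bar on the slot line, turn it 50 degrees clockwise. Solid stops end the turn either way.
- collar_mid (a point): Centre of the collar on its top face, 74 mm above the cabinet top. A lip 4.5 mm thick (underside at 69.5 mm) covers the path from slot to notch, so that a lug passes under it with 4.5 mm of free height over the land.
- slot (a point): One of the two opposite entry slots (27 degrees wide, about 20 mm, open above), at mid-slot, 44 mm from the axis, on the land under it, 58 mm above the cabinet top. With the lugs on the land the basket's bar centre is 116 mm above the cabinet top.
- notch (a point): One of the two opposite locking notches (27 degrees wide), at mid-notch, 44 mm from the axis, on its floor, 50 mm above the cabinet top: 8 mm below the land. With the lugs dropped home the basket's bar centre is 108 mm above the cabinet top.
- hood (a joint): Angle of the spinner's grey metal hood, rad: 0 shut on its stop, 1.6 to 1.72 as found (standing open past upright), limit 1.95. Stiff hinge: stays where it is left, takes up to 5 N at the bar. Shell 140 x 148 mm, 62 mm high, open below; shut, its top is at 124 mm and clears the locked basket's bar by 5 mm; it will not shut over a basket that is not down in its notches.
- hood_bar (a point): Centre of the hood's dark round handle bar, 12 mm thick, 100 mm long, parallel to the hinge, on the hood's free edge, 36 mm clear of its front wall. Shut, it lies 104 mm before the collar's centre, 97 mm above the cabinet top; open, it is the hood's highest part, free to be pinched from above.
- hood_hinge (a point): Midpoint of the hinge line, which runs along the spinner's y, 78 mm behind the collar's centre and 62 mm above the cabinet top. Shut, the hood's bar lies 182 mm before it and 35 mm above it; as the angle grows the bar rises on a circle round it.
- needle_files: block of pale wood holding upright needle files, 48 x 105 x 150 mm, at the back left; bystander
- display_box: clear display box, 59 x 59 x 46 mm, behind the basket; bystander
- eye_loupe: black eye loupe, 41 x 41 x 30 mm, standing on its small end near the front edge; bystander
- graver: thin graver with a dark handle, 13 x 170 x 13 mm, lying near the front edge; bystander
- solder_packet: silvery card packet, 54 x 104 x 22 mm, lying flat behind the spinner; bystander

How it is judged:
By the outcome, as a careful person would: the job done as asked, in the order asked, and still so for the second after the job is handed in, with the robot touching nothing.
It also fails if it takes over 61 s, if anything falls off the work surface, if the arm or the gripper's body presses on something with over 40 N, if the wrist force passes 120 N, or if a joint passes its speed limit or range.

## Working session

There is one attempt and no reset: what is moved stays moved. The work goes in short steps, Python scripts to look and compute and a tool call to move; the robot and the scene stay as the last step left them, time stands still between calls to the robot, and variables do not carry over. Pictures are saved under pics/ and viewed, and the job is handed in when it is done.

Besides the shell and the picture viewer there is one more tool, called after "Emit:" by a JSON object that holds its "op" and its "data". play_rows: Moves the arm, as the interface text tells. Its arguments: {"type":"object","properties":{"increments":{"type":"array"},"grip_force":{"type":"number"}},"required":["increments"]}

```bash
mkdir -p pics; ls; python3 - <<'E'
from plant import r
import cv2,numpy as np
s=r.get_state();print(s)
for n in("side","top","wrist"):
    c=r.get_calibration(n);print(n,c)
    cv2.imwrite(f"pics/{n}0.png",r.snapshot(n)[:,:,::-1])
E
```

```text
pics
{'clock': 0.0, 'q': array([-1.13621097,  0.69001486, -0.19450545,  1.56632871,  0.1573147 ,
        0.90248081, -0.21512222]), 'qd': array([ 0.00031604,  0.00011197,  0.00029243,  0.00171028,  0.00024249,
       -0.00078196,  0.00080555]), 'joint_torque': array([ 2.29551733e-04, -5.27544165e+01, -1.26665566e+00, -1.53425521e+01,
       -5.26451902e-02,  6.67376386e-03,  1.77682732e-04]), 'tool_pos': array([0.24364746, 0.57487596, 0.23789462]), 'eef_rot': array([ 8.33691356e-01,  5.52229914e-01, -7.24511946e-04,  5.66246757e-04]), 'contact_force': array([-0.64790586,  0.20445406,  0.19994947]), 'moment': array([-0.01449926, -0.01365038, -0.00361282]), 'opening': 1.0015369612672271}
side {'fx': 468.70976603140974, 'fy': 468.70976603140974, 'cx': 316.5789366576839, 'cy': 195.3431006061532, 'R': array([[ 0.99373703,  0.11171751,  0.00243337],
       [ 0.08314307, -0.7246649 , -0.68406726],
       [-0.07465891,  0.67998528, -0.72941488]]), 't': array([-0.51481108,  0.0219413 ,  1.0413629 ])}
top {'fx': 471.745618373372, 'fy': 471.745618373372, 'cx': 324.37155379008726, 'cy': 202.86370255315046, 'R': array([[ 1.10281570e-03, -9.99951498e-01, -9.78702532e-03],
       [-9.96659512e-01, -2.99855661e-04, -8.16683942e-02],
       [ 8.16614984e-02,  9.84439707e-03, -9.96611503e-01]]), 't': array([0.00684232, 0.54267521, 0.88012565])}
wrist {'fx': 309.70691628693146, 'fy': 309.70691628693146, 'cx': 317.9841467575283, 'cy': 198.4927052247573, 'R': array([[ 0.39031012,  0.92068185, -0.00171649],
       [ 0.88257551, -0.37362334,  0.2854226 ],
       [ 0.26214209, -0.11291826, -0.95840022]]), 't': array([-0.62370357, -0.03921363,  0.38997664])}
```

View pics/side0.png

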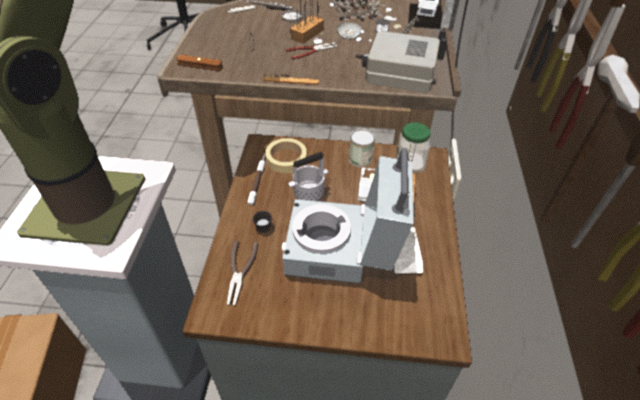

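View pics/top0.png

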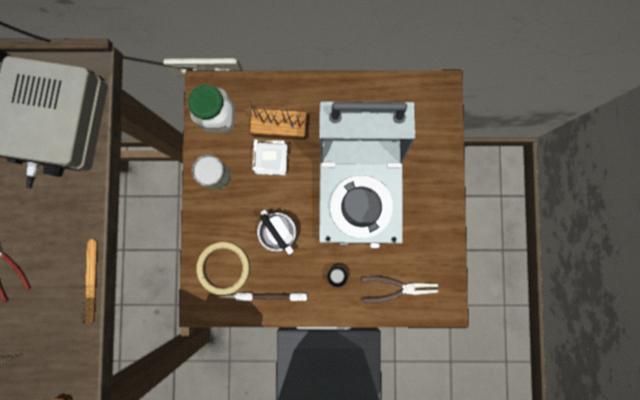

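View pics/wrist0.png

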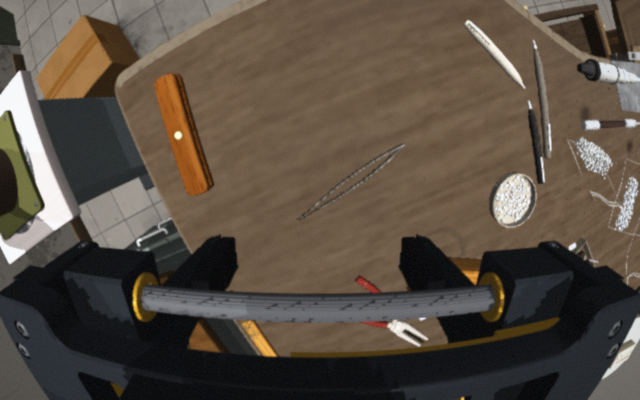

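The top view shows the basket near (277,231), bar running from about (262,211) to (291,252). The collar is near (361,207), with its slots at about (349,186) and (376,227), and the hood bar is at (369,107). I'll zoom in.

```bash
python3 - <<'E'
import cv2
a=cv2.imread("pics/top0.png")
cv2.imwrite("pics/top_b.png",cv2.resize(a[195:265,240:320],None,fx=8,fy=8,interpolation=cv2.INTER_CUBIC))
cv2.imwrite("pics/top_s.png",cv2.resize(a[95:250,310:420],None,fx=3.8,fy=3.8,interpolation=cv2.INTER_CUBIC))
cv2.imwrite("pics/top_c.png",cv2.resize(a[165:250,315:410],None,fx=7,fy=7,interpolation=cv2.INTER_CUBIC))
a=cv2.imread("pics/side0.png")
cv2.imwrite("pics/side_s.png",cv2.resize(a[140:290,255:430],None,fx=4,fy=4,interpolation=cv2.INTER_CUBIC))
E
```

```text
(no output)
```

View pics/top_b.png

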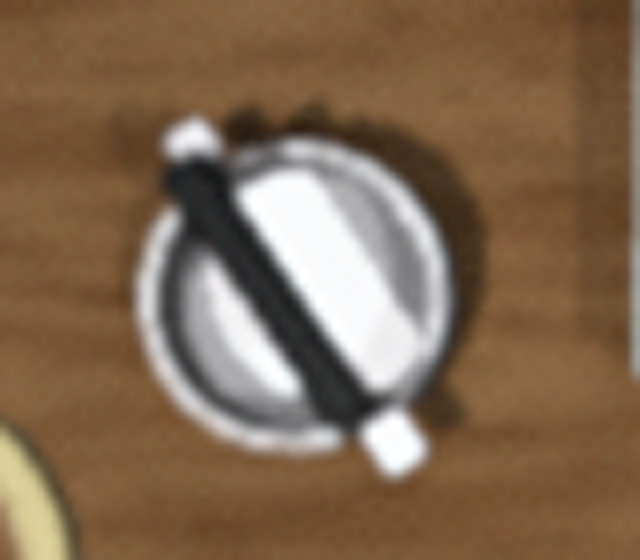

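View pics/top_c.png

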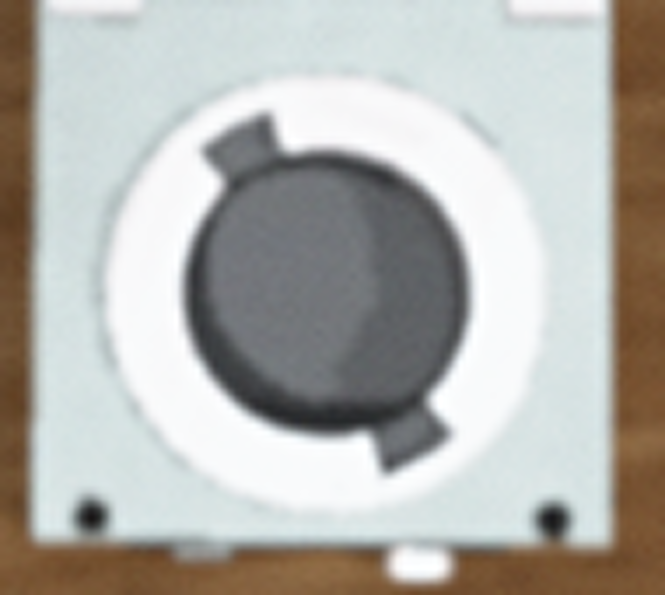

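View pics/top_s.png

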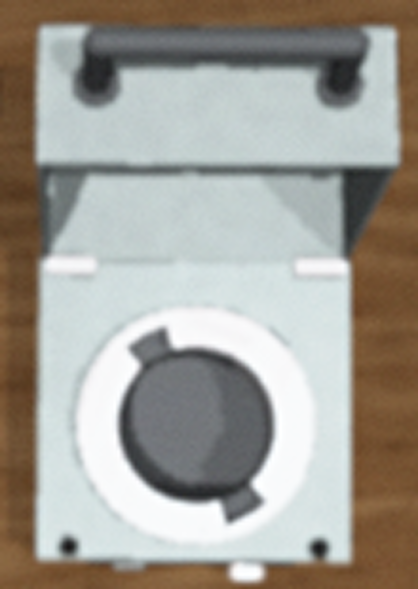

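View pics/side_s.png

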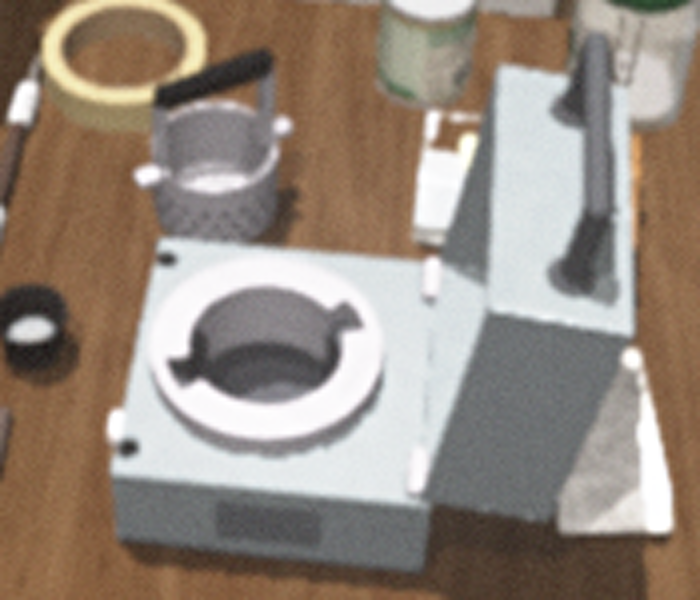

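```bash
cat > h.py <<'E'
import numpy as np,cv2
from scipy.spatial.transform import Rotation as Ro
from plant import r
def ray(c,u,v):
    d=np.array([(u-c['cx'])/c['fx'],(v-c['cy'])/c['fy'],1.])
    R=np.array(c['R']);return -R.T@c['t'],R.T@d
def onz(c,u,v,z):
    o,d=ray(c,u,v);return o+d*(z-o[2])/d[2]
def px(c,X):
    p=np.array(c['R'])@np.array(X)+c['t'];return np.array([c['cx']+c['fx']*p[0]/p[2],c['cy']+c['fy']*p[1]/p[2]])
def tri(c1,p1,c2,p2):
    o1,d1=ray(c1,*p1);o2,d2=ray(c2,*p2);d1/=np.linalg.norm(d1);d2/=np.linalg.norm(d2)
    A=np.stack([d1,-d2],1);s=np.linalg.lstsq(A,o2-o1,rcond=None)[0]
    a=o1+d1*s[0];b=o2+d2*s[1];return (a+b)/2,np.linalg.norm(a-b)
E
python3 - <<'E'
from h import *
T=r.get_calibration('top');S=r.get_calibration('side')
a=cv2.imread('pics/top0.png');hsv=cv2.cvtColor(a,cv2.COLOR_BGR2HSV)
g=a.max(2)
# bar
m=np.zeros(g.shape,np.uint8);m[205:255,255:295]=(g[205:255,255:295]<70)
n,l,st,ce=cv2.connectedComponentsWithStats(m)
for i in range(1,n):
    if st[i,4]>40:
        c=np.argwhere(l==i)[:,::-1].astype(np.float32);rc=cv2.minAreaRect(c)
        print('bar',st[i],ce[i],rc)
        for p in cv2.boxPoints(rc):print(p,onz(T,*p,.107)[:2])
        print(onz(T,*rc[0],.105)); print('ax',cv2.fitLine(c,cv2.DIST_L2,0,.01,.01).ravel())
# collar
m=np.zeros(g.shape,np.uint8);sub=a[170:245,320:402];m[170:245,320:402]=sub.min(2)>238
n,l,st,ce=cv2.connectedComponentsWithStats(m);i=1+np.argmax(st[1:,4]);print(st[i])
cs,_=cv2.findContours((l==i).astype(np.uint8),cv2.RETR_EXTERNAL,cv2.CHAIN_APPROX_NONE)
e=cv2.fitEllipse(max(cs,key=len));print('collar',e,onz(T,*e[0],.074))
# collar dims
P=onz(T,*e[0],.074);print([px(T,P+np.array(d)) for d in([.056,0,0],[-.056,0,0],[0,.056,0],[0,-.056,0])])
# top-crop pixel picks (x/7+315, y/7+165)
k=lambda x,y:((x+.5)/7+315-.5,(y+.5)/7+165-.5)
A=onz(T,*k(243,148),.070);B=onz(T,*k(412,440),.070);print('slots',A,B,(A+B)/2,np.linalg.norm(A-B),np.degrees(np.arctan2(*(A-B)[[1,0]])))
for q in [(35,540),(612,542)]:print('front corner',onz(T,*k(*q),.06))
k=lambda x,y:((x+.5)/8+240-.5,(y+.5)/8+195-.5)
A=onz(T,*k(190,137),.049);B=onz(T,*k(398,445),.049);print('lugs',A,B,(A+B)/2,np.linalg.norm(A-B),np.degrees(np.arctan2(*(A-B)[[1,0]])))
# bar via two views
k2=lambda x,y:((x+.5)/4+255-.5,(y+.5)/4+140-.5)
print('bar tri',tri(T,k(268,297),S,k2(214,79)))
# hood bar
k3=lambda x,y:((x+.5)/3.8+310-.5,(y+.5)/3.8+95-.5)
print('hbar',tri(T,k3(96,43),S,k2(598,45)),tri(T,k3(358,42),S,k2(598,220)))
E
```

```text
bar [268 209  27  13  66] [282.07575758 212.8030303 ] ((281.98797607421875, 213.2556610107422), (27.850269317626953, 6.435670852661133), 19.798877716064453)
[267.79605 211.56656] [0.52057171 0.10435858]
[269.97592 205.51132] [0.53109052 0.10068951]
[296.1799  214.94476] [0.51474081 0.05513375]
[294.00003 221.     ] [0.50426133 0.05884055]
[0.51777405 0.07993153 0.105     ]
ax [9.6487761e-01 2.6269981e-01 2.8207574e+02 2.1280302e+02]
bar [260 215  27  34 214] [272.11682243 229.96261682] ((271.7364807128906, 231.85317993164062), (39.317832946777344, 10.371471405029297), 58.172550201416016)
[256.9631  217.88495] [0.50960921 0.12300752]
[265.77512 212.4154 ] [0.51909735 0.10784653]
[286.50986 245.82141] [0.46152619 0.07146805]
[277.69785 251.29095] [0.45214057 0.0865629 ]
[0.48554278 0.09741027 0.105     ]
ax [  0.5741473    0.81875205 272.11682    229.96262   ]
[ 331  177   61   61 1334]
collar ((361.2746887207031, 206.52743530273438), (59.8861083984375, 60.881683349609375), 122.61614990234375) [ 0.53183092 -0.05972992  0.074     ]
[array([361.11115262, 175.66948079]), array([361.43999564, 237.71952949]), array([330.16412479, 206.51573651]), array([392.42567091, 206.53914929])]
slots [ 0.57001168 -0.03845181  0.07      ] [ 0.49437657 -0.08168612  0.07      ] [ 0.53219412 -0.06006896  0.07      ] 0.08711988679859564 29.753019069768875
front corner [0.4686136  0.01551063 0.06      ]
front corner [ 0.46826197 -0.13429973  0.06      ]
lugs [0.52401638 0.12023421 0.049     ] [0.45299164 0.07144691 0.049     ] [0.48850401 0.09584056 0.049     ] 0.08616678097234161 34.48539823195756
bar tri (array([0.48741611, 0.09580985, 0.10141537]), np.float64(0.0030670534663641016))
hbar (array([ 0.67019722, -0.01021662,  0.23663234]), np.float64(0.0020058311662623494)) (array([ 0.6699624 , -0.11264682,  0.23451051]), np.float64(6.829336584761104e-05))
```

The basket is at about (0.488, 0.096) with its bar at 34.5°. The collar is at (0.532, -0.060), slot line 29.75°, so it locks at -20.25°. The hood bar is at (0.670, -0.061, 0.2355), which gives an angle of about 1.71. The heights and sizes agree with the text.

```bash
cat >> h.py <<'E'
def plan(pos,yaw,n,hand=None,s=None):
    """rows for n steps to pos (m) with jaw yaw (deg), tool down"""
    s=s or r.get_state();p=np.array(s['tool_pos']);R=Ro.from_quat(s['eef_rot'])
    y=np.radians(yaw);Rt=Ro.from_matrix(np.array([[np.cos(y),np.sin(y),0],[np.sin(y),-np.cos(y),0],[0,0,-1]]))
    w=(R.inv()*Rt).as_rotvec();d=np.array(pos)-p
    print('t',round(s['clock'],2),'pos',p.round(4),'yaw',round(np.degrees(np.arctan2(*R.as_matrix()[[1,0],0])),2),'tilt',R.as_matrix()[:2,2].round(4),'F',s['contact_force'].round(1),'M',s['moment'].round(2),'open',round(s['opening'],3),'q7',round(s['q'][6],2))
    for i in range(n):
        Ri=R*Ro.from_rotvec(w*i/n);print([s['opening'] if hand is None else hand]+list((Ri.inv().apply(d)/n*1000).round(1))+list((w/n).round(3)))
E
python3 -c "
from h import *
plan([.488,.096,.20],-55.5,16,.6)"
```

```text
t 0.15 pos [0.2437 0.575  0.2381] yaw 67.04 tilt [-0.0004 -0.0013] F [ 0.4 -1.  -0.1] M [ 0.01 -0.01 -0.06] open 0.999 q7 -0.22
[0.6, np.float64(-21.6), np.float64(25.7), np.float64(2.4), np.float64(0.0), np.float64(0.0), np.float64(0.134)]
[0.6, np.float64(-18.0), np.float64(28.4), np.float64(2.4), np.float64(0.0), np.float64(0.0), np.float64(0.134)]
[0.6, np.float64(-14.0), np.float64(30.5), np.float64(2.4), np.float64(0.0), np.float64(0.0), np.float64(0.134)]
[0.6, np.float64(-9.8), np.float64(32.1), np.float64(2.4), np.float64(0.0), np.float64(0.0), np.float64(0.134)]
[0.6, np.float64(-5.5), np.float64(33.2), np.float64(2.4), np.float64(0.0), np.float64(0.0), np.float64(0.134)]
[0.6, np.float64(-1.0), np.float64(33.6), np.float64(2.4), np.float64(0.0), np.float64(0.0), np.float64(0.134)]
[0.6, np.float64(3.5), np.float64(33.4), np.float64(2.4), np.float64(0.0), np.float64(0.0), np.float64(0.134)]
[0.6, np.float64(7.9), np.float64(32.7), np.float64(2.4), np.float64(0.0), np.float64(0.0), np.float64(0.134)]
[0.6, np.float64(12.2), np.float64(31.3), np.float64(2.4), np.float64(0.0), np.float64(0.0), np.float64(0.134)]
[0.6, np.float64(16.2), np.float64(29.4), np.float64(2.4), np.float64(0.0), np.float64(0.0), np.float64(0.134)]
[0.6, np.float64(20.0), np.float64(27.0), np.float64(2.4), np.float64(0.0), np.float64(0.0), np.float64(0.134)]
[0.6, np.float64(23.4), np.float64(24.1), np.float64(2.4), np.float64(0.0), np.float64(0.0), np.float64(0.134)]
[0.6, np.float64(26.4), np.float64(20.7), np.float64(2.4), np.float64(0.0), np.float64(0.0), np.float64(0.134)]
[0.6, np.float64(29.0), np.float64(17.0), np.float64(2.4), np.float64(0.0), np.float64(0.0), np.float64(0.134)]
[0.6, np.float64(31.0), np.float64(13.0), np.float64(2.4), np.float64(0.0), np.float64(0.0), np.float64(0.134)]
[0.6, np.float64(32.4), np.float64(8.8), np.float64(2.4), np.float64(0.0), np.float64(0.0), np.float64(0.134)]
```

Emit:
{"op": "play_rows", "data": {"increments": [[0.6, -22, 26, 0, 0, 0, 0.134], [0.6, -18, 28, 0, 0, 0, 0.134], [0.6, -14, 30, 0, 0, 0, 0.134], [0.6, -10, 32, 0, 0, 0, 0.134], [0.6, -5, 33, 0, 0, 0, 0.134], [0.6, -1, 34, 0, 0, 0, 0.134], [0.6, 3, 33, 0, 0, 0, 0.134], [0.6, 8, 33, 0, 0, 0, 0.134]]}}

```text
clock: 1.15
tool_pos: [0.3621, 0.3285, 0.2361]
eef_rot: [0.999, 0.034, -0.002, 0.001]
contact_force: [0.6, -0.3, -0.1]
opening: 0.598
```

```bash
sed -i "s/list((Ri/[float(x) for x in (Ri/; s/1000).round(1))+list((w\/n).round(3))/1000).round(1)]+[float(x) for x in (w\/n).round(3)]/" h.py; python3 -c "
from h import *
plan([.488,.096,.20],-55.5,8,.6)"
```

```text
t 1.15 pos [0.3621 0.3285 0.2361] yaw 3.94 tilt [-0.004  -0.0015] F [ 0.6 -0.3 -0.1] M [-0.06  0.02  0.01] open 0.598 q7 -0.68
[0.6, 13.7, 30.1, 4.5, 0.0, 0.0, 0.13]
[0.6, 17.5, 28.0, 4.5, 0.0, 0.0, 0.13]
[0.6, 21.0, 25.5, 4.5, 0.0, 0.0, 0.13]
[0.6, 24.1, 22.6, 4.5, 0.0, 0.0, 0.13]
[0.6, 26.8, 19.3, 4.5, 0.0, 0.0, 0.13]
[0.6, 29.1, 15.7, 4.5, 0.0, 0.0, 0.13]
[0.6, 30.9, 11.8, 4.5, 0.0, 0.0, 0.13]
[0.6, 32.1, 7.7, 4.5, 0.0, 0.0, 0.13]
```

Emit:
{"op": "play_rows", "data": {"increments": [[0.6, 14, 30, 4, 0, 0, 0.13], [0.6, 18, 28, 4, 0, 0, 0.13], [0.6, 21, 25, 4, 0, 0, 0.13], [0.6, 24, 23, 4, 0, 0, 0.13], [0.6, 27, 19, 5, 0, 0, 0.13], [0.6, 29, 16, 5, 0, 0, 0.13], [0.6, 31, 12, 5, 0, 0, 0.13], [0.6, 32, 8, 5, 0, 0, 0.13]]}}

```text
clock: 2.15
tool_pos: [0.4877, 0.0869, 0.1986]
eef_rot: [0.877, -0.481, -0.002, 0.001]
contact_force: [0.3, 0.5, 0.0]
opening: 0.599
```

```bash
python3 -c "
from h import *
plan([.488,.096,.12],-55.5,5,.6)
a=r.snapshot('wrist');cv2.imwrite('pics/w1.png',a[:,:,::-1])
cv2.imwrite('pics/t1.png',r.snapshot('top')[:,:,::-1])"
```

```text
t 2.15 pos [0.4877 0.0869 0.1986] yaw -57.54 tilt [-0.0041 -0.0005] F [0.3 0.5 0. ] M [-0.    0.1   0.01] open 0.599 q7 -0.91
[0.6, -1.5, -1.1, 15.7, 0.001, 0.0, -0.007]
[0.6, -1.5, -1.1, 15.7, 0.001, 0.0, -0.007]
[0.6, -1.5, -1.1, 15.7, 0.001, 0.0, -0.007]
[0.6, -1.5, -1.1, 15.7, 0.001, 0.0, -0.007]
[0.6, -1.5, -1.1, 15.7, 0.001, 0.0, -0.007]
```

View pics/w1.png

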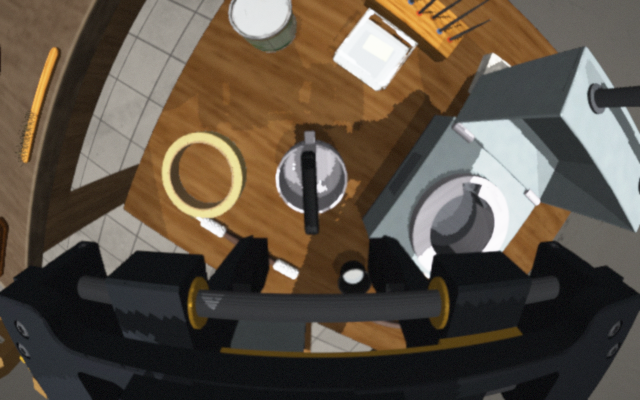

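The wrist view shows the bar from (309,152) to (312,233), centred between the jaws. I'll cast those ends as a cross-check, together with the collar.

```bash
cat >> h.py <<'E'
def wonz(c,u,v,z):
    a=np.array([u-c['cx'],v-c['cy']]);rr=np.linalg.norm(a);th=rr/c['fx']
    d=np.r_[a/rr*np.sin(th),np.cos(th)];R=np.array(c['R']);o=-R.T@c['t'];d=R.T@d
    return o+d*(z-o[2])/d[2]
E
python3 -c "
from h import *
c=r.get_calibration('wrist')
a=cv2.imread('pics/w1.png');g=a.max(2)
m=np.zeros(g.shape,np.uint8);m[148:236,299:323]=g[148:236,299:323]<60
n,l,st,ce=cv2.connectedComponentsWithStats(m)
i=1+np.argmax(st[1:,4]);print(st[i],ce[i])
ys=np.argwhere(l==i)
for y in(160,175,190,205,220,228):
  x=ys[ys[:,0]==y][:,1];print(y,x.min(),x.max(),wonz(c,x.mean(),y,.107))
A=wonz(c,308.5,151.5,.107);B=wonz(c,312,233.5,.107);print(A,B,(A+B)/2,np.linalg.norm(A-B),np.degrees(np.arctan2(*(A-B)[[1,0]])))
A=wonz(c,472,188,.066);B=wonz(c,433,268,.066);print(A,B,(A+B)/2,np.linalg.norm(A-B))
cv2.imwrite('pics/w1c.png',cv2.resize(a[140:280,260:520],None,fx=3,fy=3,interpolation=2))
"
```

```text
[ 301  151   19   84 1156] [309.60899654 192.6799308 ]
160 301 314 [0.51265454 0.10809695 0.107     ]
175 302 315 [0.50292489 0.10114549 0.107     ]
190 303 315 [0.49276865 0.0943886  0.107     ]
205 303 318 [0.48276445 0.08677845 0.107     ]
220 305 318 [0.47221663 0.07928045 0.107     ]
228 305 319 [0.46641727 0.07519684 0.107     ]
[0.51873283 0.11096239 0.107     ] [0.46220531 0.07258258 0.107     ] [0.49046907 0.09177249 0.107     ] 0.06832547461847997 34.174855505786866
[ 0.57277941 -0.04832849  0.066     ] [ 0.47997783 -0.06916205  0.066     ] [ 0.52637862 -0.05874527  0.066     ] 0.09511135834596128
```

View pics/w1c.png

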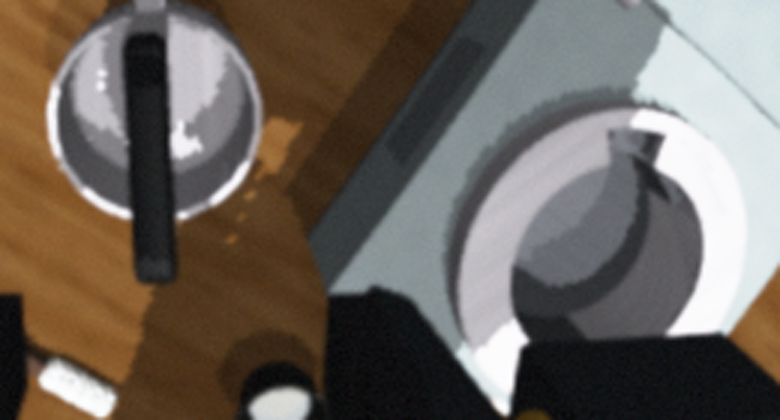

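```bash
python3 -c "
from h import *
plan([.489,.094,.081],-55.6,6,.6)"
```

```text
t 2.25 pos [0.4886 0.0836 0.1986] yaw -57.77 tilt [-0.0029 -0.0035] F [-0.7 -0.3  1. ] M [-0.02  0.16  0.01] open 0.601 q7 -0.91
[0.6, -1.5, -1.1, 19.6, 0.001, -0.0, -0.006]
[0.6, -1.4, -1.1, 19.6, 0.001, -0.0, -0.006]
[0.6, -1.4, -1.1, 19.6, 0.001, -0.0, -0.006]
[0.6, -1.4, -1.0, 19.6, 0.001, -0.0, -0.006]
[0.6, -1.4, -1.0, 19.6, 0.001, -0.0, -0.006]
[0.6, -1.4, -1.0, 19.6, 0.001, -0.0, -0.006]
```

Emit:
{"op": "play_rows", "data": {"increments": [[0.6, -4, -3, 5, 0, 0, -0.015], [0.6, -4, -3, 15, 0, 0, -0.01], [0.6, -3, -2, 20, 0, 0, -0.01], [0.6, 0, 0, 20, 0, 0, 0], [0.6, 0, 0, 20, 0, 0, 0], [0.6, 0, 0, 10, 0, 0, 0], [0.6, 0, 0, 0, 0, 0, 0], [0.6, 0, 0, 0, 0, 0, 0]]}}

```text
clock: 3.25
tool_pos: [0.485, 0.1082, 0.102]
eef_rot: [0.889, -0.458, -0.004, 0.001]
contact_force: [-0.3, 0.1, 0.1]
opening: 0.598
```

```bash
python3 -c "
from h import *
plan([.489,.0955,.081],-55.6,4,.6)
from h import *
c=r.get_calibration('wrist')
a=r.snapshot('wrist')[:,:,::-1];cv2.imwrite('pics/w2.png',a)"
```

```text
t 3.25 pos [0.485  0.1082 0.102 ] yaw -54.49 tilt [-0.0082  0.0025] F [-0.3  0.1  0.1] M [-0.04  0.13 -0.05] open 0.598 q7 -0.84
[0.6, 3.2, 1.0, 5.2, 0.001, 0.002, 0.005]
[0.6, 3.2, 1.0, 5.2, 0.001, 0.002, 0.005]
[0.6, 3.2, 1.0, 5.2, 0.001, 0.002, 0.005]
[0.6, 3.2, 1.0, 5.2, 0.001, 0.002, 0.005]
```

View pics/w2.png

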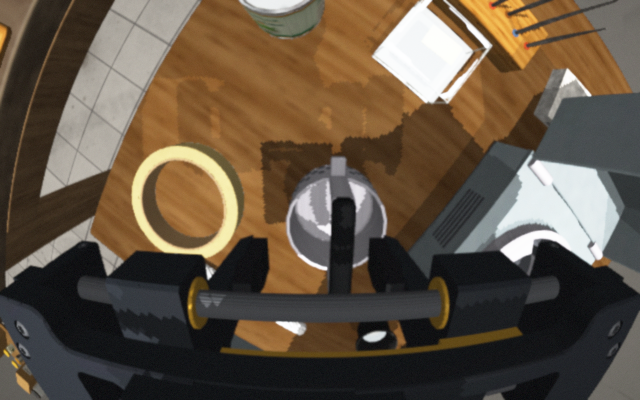

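The tool overshot by 12 mm across the bar, and the bar appears right of centre. I'll correct before going down.

Emit:
{"op": "play_rows", "data": {"increments": [[0.6, 8, 3, 0, 0, 0.004, 0.01], [0.6, 3, 1, 0, 0, 0.003, 0.005], [0.6, 0, 0, 8, 0, 0, 0], [0.6, 0, 0, 8, 0, 0, 0], [0.6, 0, 0, 2, 0, 0, 0], [0.6, 0, 0, 0, 0, 0, 0], [0.6, 0, 0, 0, 0, 0, 0], [0.6, 0, 0, 0, 0, 0, 0]]}}

```text
clock: 4.3
tool_pos: [0.4891, 0.0959, 0.0838]
eef_rot: [0.885, -0.465, 0.0, 0.002]
contact_force: [-0.3, -1.0, -0.9]
opening: 0.599
```

```bash
python3 -c "
from h import *
plan([.489,.0955,.081],-55.6,2,.6)
c=r.get_calibration('wrist')
a=r.snapshot('wrist')[:,:,::-1];cv2.imwrite('pics/w3.png',a)"
```

```text
t 4.3 pos [0.4891 0.0959 0.0838] yaw -55.44 tilt [-0.0015 -0.0033] F [-0.3 -1.  -0.9] M [-0.02  0.14  0.02] open 0.599 q7 -0.83
[0.6, 0.1, 0.1, 1.4, 0.002, -0.001, 0.001]
[0.6, 0.1, 0.1, 1.4, 0.002, -0.001, 0.001]
```

View pics/w3.png

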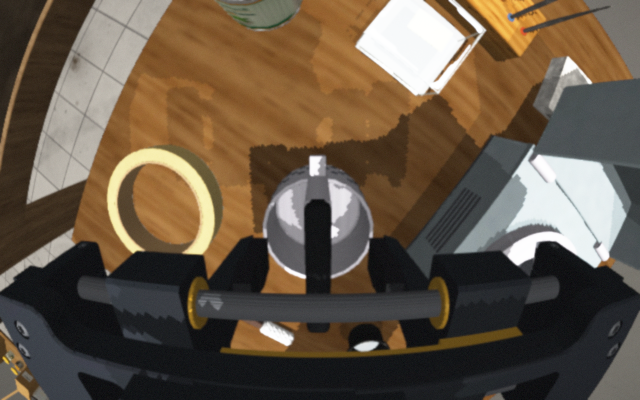

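The bar is centred between the fingers, near column 318. I'll go down 2 mm and grip.

Emit:
{"op": "play_rows", "data": {"increments": [[0.6, 0, 0, 2, 0.002, -0.001, 0], [0.3, 0, 0, 0, 0, 0, 0], [0, 0, 0, 0, 0, 0, 0], [0, 0, 0, 0, 0, 0, 0], [0, 0, 0, 0, 0, 0, 0], [0, 0, 0, 0, 0, 0, 0], [0, 0, 0, 0, 0, 0, 0], [0, 0, 0, 0, 0, 0, 0]], "grip_force": 35}}

```text
clock: 5.35
tool_pos: [0.4893, 0.096, 0.0819]
eef_rot: [0.885, -0.465, 0.0, 0.0]
contact_force: [0.5, -0.4, -1.3]
opening: 0.13
```

Emit:
{"op": "play_rows", "data": {"increments": [[0, 0, 0, -5, 0, 0, 0], [0, 0, 0, -15, 0, 0, 0], [0, 0, 0, -25, 0, 0, 0], [0, 0, 0, -25, 0, 0, 0], [0, 0, 0, -20, 0, 0, 0], [0, 0, 0, -15, 0, 0, 0], [0, 0, 0, 0, 0, 0, 0], [0, 0, 0, 0, 0, 0, 0]]}}

```text
clock: 6.35
tool_pos: [0.4876, 0.096, 0.1942]
eef_rot: [0.885, -0.465, -0.0, 0.0]
contact_force: [-0.5, 0.2, -3.1]
opening: 0.13
```

```bash
python3 -c "
from h import *
plan([.532,-.060,.20],-60.25,8,0)
c=r.get_calibration('wrist')
a=r.snapshot('wrist')[:,:,::-1];cv2.imwrite('pics/w4.png',a)
a=r.snapshot('side')[:,:,::-1];cv2.imwrite('pics/s4.png',cv2.resize(a[80:300,200:460],None,fx=3,fy=2.7))"
```

```text
t 6.35 pos [0.4876 0.096  0.1942] yaw -55.44 tilt [-0.0005 -0.0002] F [-0.5  0.2 -3.1] M [-0.04  0.13  0.04] open 0.13 q7 -0.9
[0, 19.2, 6.5, -0.7, 0.0, 0.0, 0.011]
[0, 19.3, 6.3, -0.7, 0.0, 0.0, 0.011]
[0, 19.3, 6.1, -0.7, 0.0, 0.0, 0.011]
[0, 19.4, 5.9, -0.7, 0.0, 0.0, 0.011]
[0, 19.5, 5.7, -0.7, 0.0, 0.0, 0.011]
[0, 19.5, 5.5, -0.7, 0.0, 0.0, 0.011]
[0, 19.6, 5.3, -0.7, 0.0, 0.0, 0.011]
[0, 19.6, 5.1, -0.7, 0.0, 0.0, 0.011]
```

View pics/w4.png

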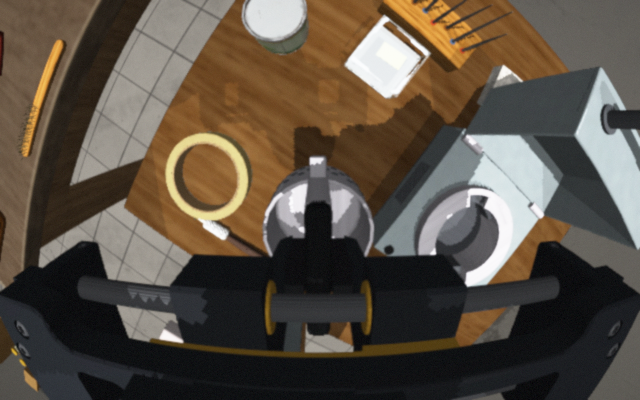

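View pics/s4.png

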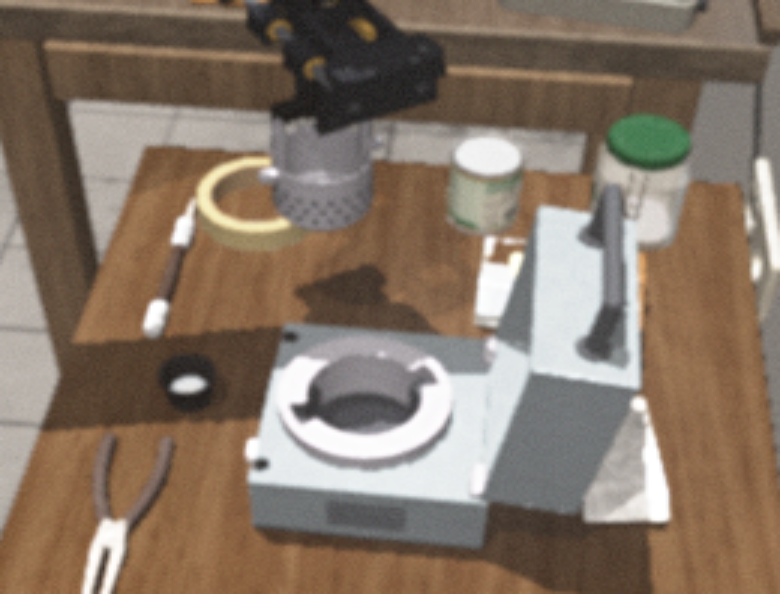

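The basket is held upright and clear, weight reading about 3 N. Next it goes over the collar.

Emit:
{"op": "play_rows", "data": {"increments": [[0, 10, 4, -1, 0, 0, 0.01], [0, 20, 6, -1, 0, 0, 0.01], [0, 28, 9, -1, 0, 0, 0.01], [0, 28, 9, 0, 0, 0, 0.01], [0, 25, 7, 0, 0, 0, 0.01], [0, 16, 4, 0, 0, 0, 0.01], [0, 5, 1, 0, 0, 0, 0.01], [0, 0, 0, 0, 0, 0, 0]]}}

```text
clock: 7.45
tool_pos: [0.525, -0.0449, 0.1938]
eef_rot: [0.867, -0.499, -0.003, 0.003]
contact_force: [-0.4, 0.7, -2.8]
opening: 0.128
```

```bash
python3 -c "
from h import *
plan([.532,-.060,.18],-60.25,4,0)"
```

```text
t 7.45 pos [ 0.525  -0.0449  0.1938] yaw -59.84 tilt [-0.0079 -0.0025] F [-0.4  0.7 -2.8] M [0.02 0.17 0.03] open 0.128 q7 -0.72
[0, 4.1, 0.4, 3.4, 0.002, 0.0, 0.002]
[0, 4.1, 0.4, 3.4, 0.002, 0.0, 0.002]
[0, 4.1, 0.4, 3.4, 0.002, 0.0, 0.002]
[0, 4.1, 0.4, 3.4, 0.002, 0.0, 0.002]
```

Emit:
{"op": "play_rows", "data": {"increments": [[0, 7, 1, 3, 0.004, 0, 0.004], [0, 6, 1, 5, 0.003, 0, 0.003], [0, 2, 0, 4, 0, 0, 0], [0, 0, 0, 2, 0, 0, 0], [0, 0, 0, 0, 0, 0, 0], [0, 0, 0, 0, 0, 0, 0], [0, 0, 0, 0, 0, 0, 0], [0, 0, 0, 0, 0, 0, 0]]}}

```text
clock: 8.45
tool_pos: [0.5307, -0.0565, 0.1785]
eef_rot: [0.866, -0.5, -0.002, -0.001]
contact_force: [-0.1, -0.0, -2.2]
opening: 0.126
```

```bash
python3 -c "
from h import *
plan([.532,-.060,.155],-60.25,4,0)
c=r.get_calibration('wrist')
a=r.snapshot('wrist')[:,:,::-1];cv2.imwrite('pics/w5.png',a)
a=r.snapshot('side')[:,:,::-1];cv2.imwrite('pics/s5.png',cv2.resize(a[100:300,250:450],None,fx=4,fy=3));cv2.imwrite('pics/s5r.png',a)
a=r.snapshot('top')[:,:,::-1];cv2.imwrite('pics/t5.png',cv2.resize(a[95:255,280:440],None,fx=4,fy=3.7))"
```

```text
t 8.45 pos [ 0.5307 -0.0565  0.1785] yaw -59.99 tilt [-0.0027  0.0031] F [-0.1 -0.  -2.2] M [-0.03  0.12  0.03] open 0.126 q7 -0.69
[0, 1.0, 0.1, 5.9, 0.0, 0.001, 0.001]
[0, 0.9, 0.1, 5.9, 0.0, 0.001, 0.001]
[0, 0.9, 0.1, 5.9, 0.0, 0.001, 0.001]
[0, 0.9, 0.1, 5.9, 0.0, 0.001, 0.001]
```

View pics/w5.png

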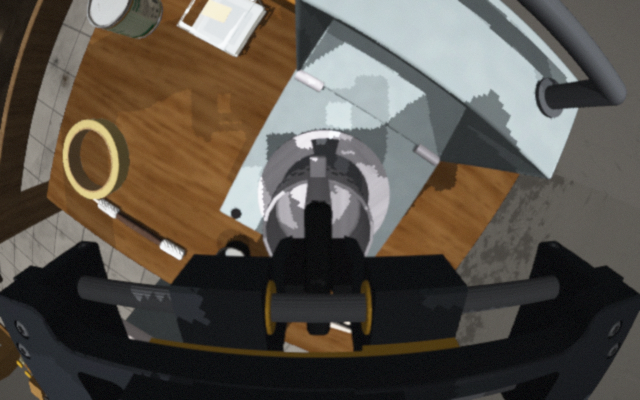

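View pics/s5.png

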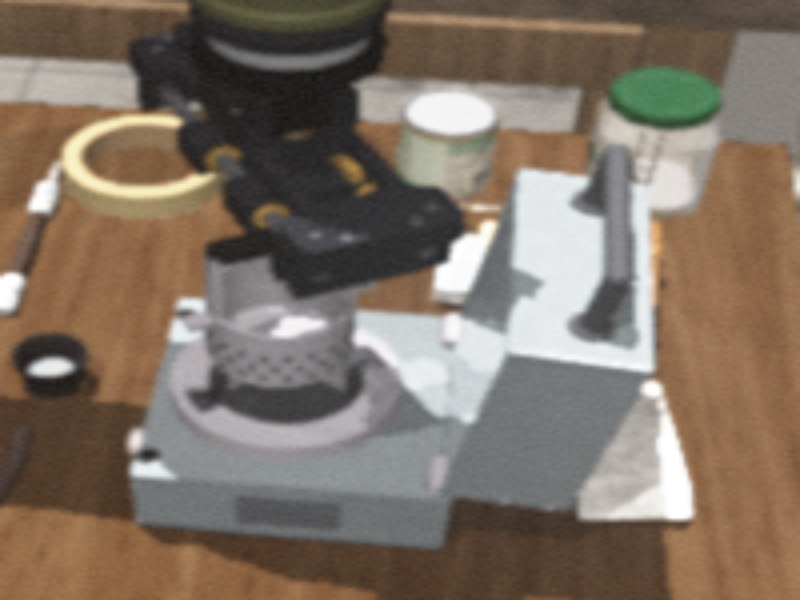

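View pics/t5.png

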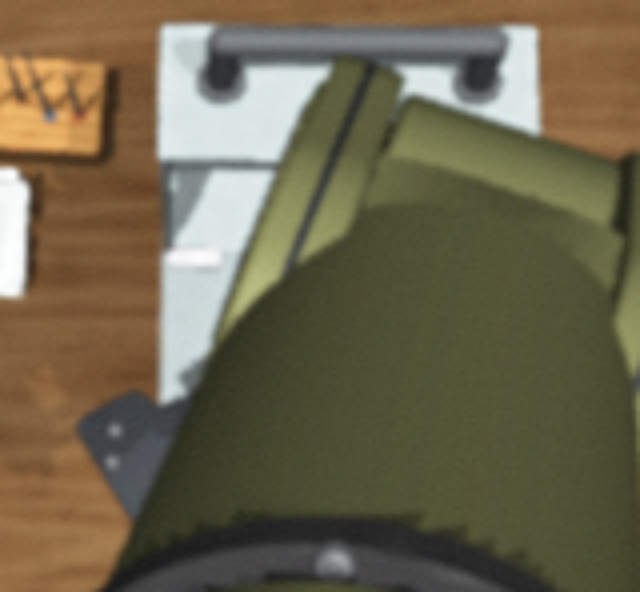

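View pics/s5r.png

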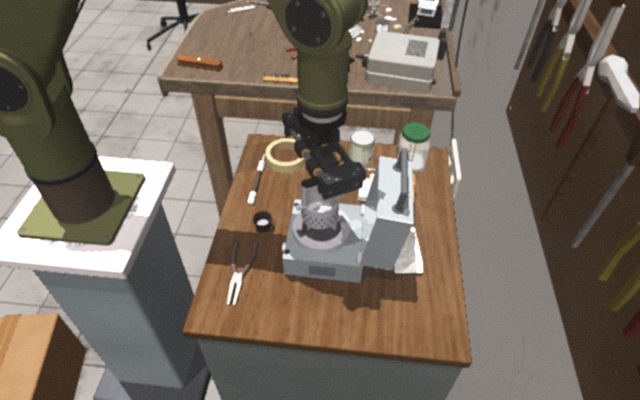

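The basket is over the collar. I'll centre it and come down to just above the bore.

Emit:
{"op": "play_rows", "data": {"increments": [[0, 4, 0, 3, 0, 0.002, 0.004], [0, 1, 0, 4, 0, 0.001, 0], [0, 0, 0, 5, 0, 0, 0], [0, 0, 0, 4, 0, 0, 0], [0, 0, 0, 2, 0, 0, 0], [0, 0, 0, 0, 0, 0, 0], [0, 0, 0, 0, 0, 0, 0], [0, 0, 0, 0, 0, 0, 0]]}}

```text
clock: 9.6
tool_pos: [0.5332, -0.0612, 0.1589]
eef_rot: [0.865, -0.502, -0.001, 0.0]
contact_force: [0.4, -0.4, -2.7]
opening: 0.13
```

```bash
python3 -c "
from h import *
plan([.532,-.060,.125],-60.25,4,0)
a=r.snapshot('side')[:,:,::-1];cv2.imwrite('pics/s6.png',cv2.resize(a[180:270,275:375],None,fx=7,fy=6,interpolation=2))
c=r.get_calibration('wrist')
a=r.snapshot('wrist')[:,:,::-1];cv2.imwrite('pics/w6.png',cv2.resize(a[80:280,200:440],None,fx=3,fy=3,interpolation=2))"
```

```text
t 9.6 pos [ 0.5332 -0.0612  0.1589] yaw -60.25 tilt [-0.0016  0.0004] F [ 0.4 -0.4 -2.7] M [-0.05  0.14  0.02] open 0.13 q7 -0.68
[0, -0.4, 0.1, 8.5, 0.0, 0.0, 0.0]
[0, -0.4, 0.1, 8.5, 0.0, 0.0, 0.0]
[0, -0.4, 0.1, 8.5, 0.0, 0.0, 0.0]
[0, -0.4, 0.1, 8.5, 0.0, 0.0, 0.0]
```

View pics/s6.png

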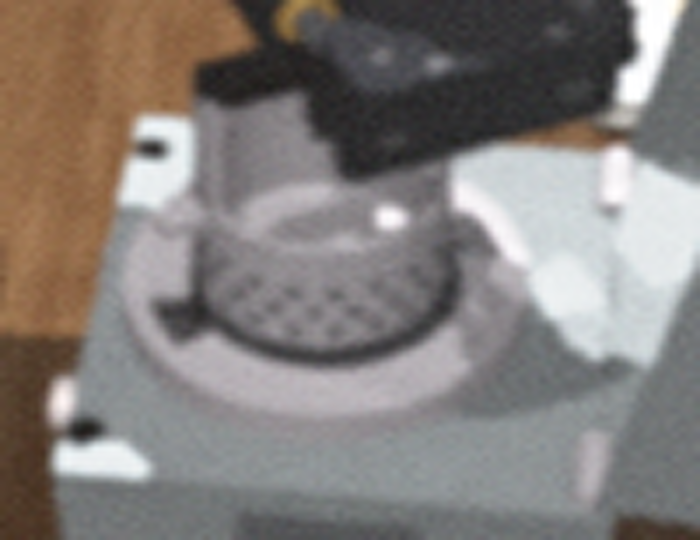

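View pics/w6.png

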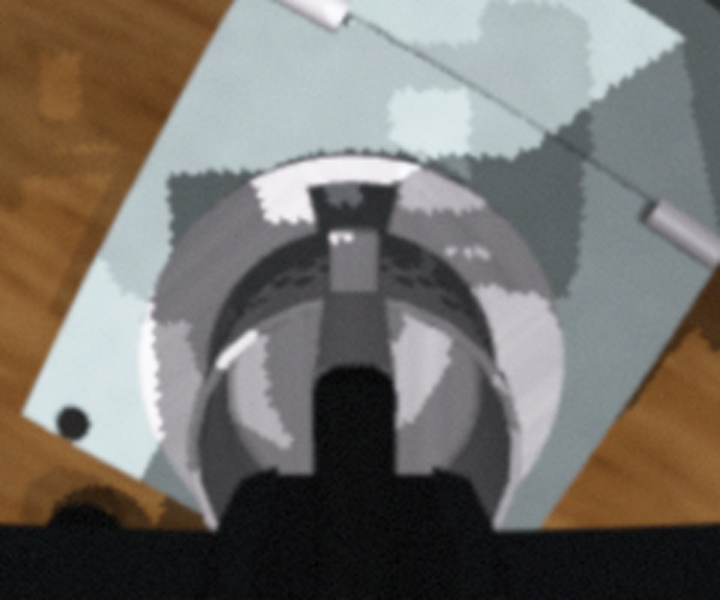

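The lug lines up with the slot: crop column 353 against 352. I'll descend in small steps and watch the force.

Emit:
{"op": "play_rows", "data": {"increments": [[0, -1, 0, 4, 0, 0, 0], [0, -0.5, 0, 6, 0, 0, 0], [0, 0, 0, 6, 0, 0, 0], [0, 0, 0, 6, 0, 0, 0], [0, 0, 0, 5, 0, 0, 0], [0, 0, 0, 2, 0, 0, 0], [0, 0, 0, 0, 0, 0, 0], [0, 0, 0, 0, 0, 0, 0]]}}

```text
clock: 10.7
tool_pos: [0.5324, -0.0598, 0.1276]
eef_rot: [0.865, -0.502, -0.001, 0.0]
contact_force: [0.3, 0.5, -2.4]
opening: 0.129
```

```bash
python3 -c "
from h import *
plan([.532,-.060,.100],-60.25,4,0)
a=r.snapshot('side')[:,:,::-1];cv2.imwrite('pics/s7.png',cv2.resize(a[180:270,275:375],None,fx=7,fy=6,interpolation=2))
c=r.get_calibration('wrist')
a=r.snapshot('wrist')[:,:,::-1];cv2.imwrite('pics/w7.png',cv2.resize(a[80:280,200:440],None,fx=3,fy=3,interpolation=2))"
```

```text
t 10.7 pos [ 0.5324 -0.0598  0.1276] yaw -60.25 tilt [-0.0019  0.0003] F [ 0.3  0.5 -2.4] M [-0.02  0.14  0.02] open 0.129 q7 -0.66
[0, 0.0, 0.1, 6.9, 0.0, 0.0, 0.0]
[0, 0.0, 0.1, 6.9, 0.0, 0.0, 0.0]
[0, -0.0, 0.1, 6.9, 0.0, 0.0, 0.0]
[0, -0.0, 0.1, 6.9, 0.0, 0.0, 0.0]
```

View pics/s7.png

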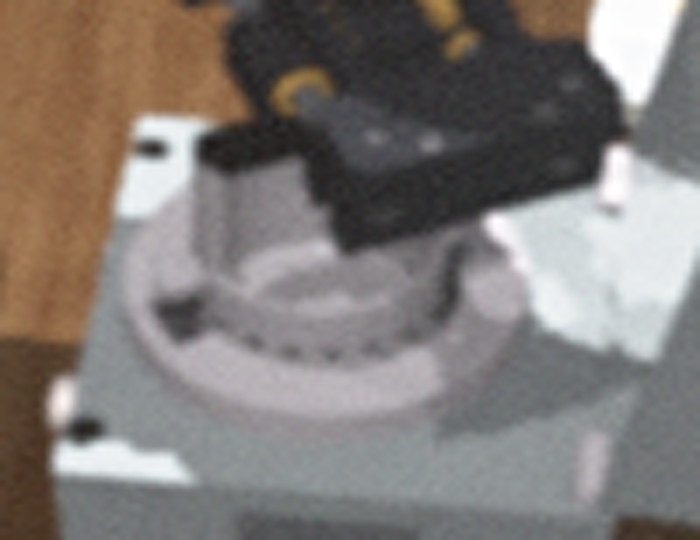

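View pics/w7.png

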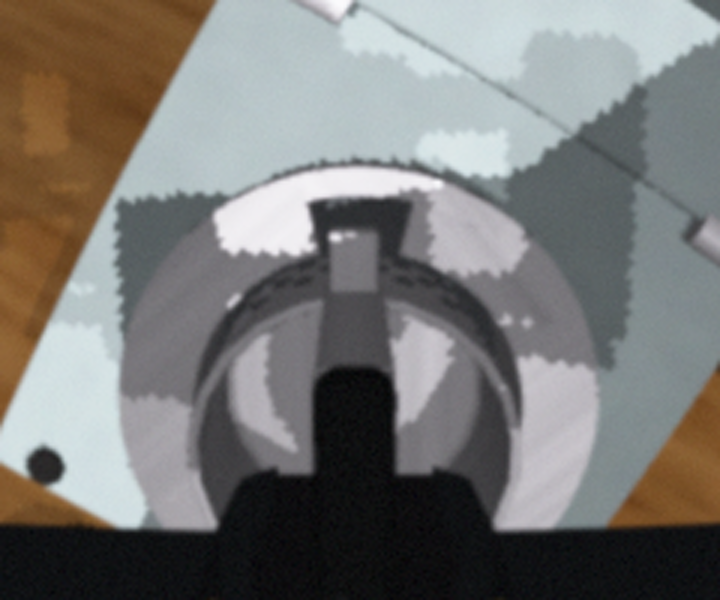

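The bore centre is about 1 mm to the right of the cup. I'll nudge +1 mm and descend towards lug-on-land height, TCP about 0.100.

Emit:
{"op": "play_rows", "data": {"increments": [[0, 0.7, 0, 3, 0, 0, 0], [0, 0.3, 0, 5, 0, 0, 0], [0, 0, 0, 5, 0, 0, 0], [0, 0, 0, 5, 0, 0, 0], [0, 0, 0, 4, 0, 0, 0], [0, 0, 0, 2, 0, 0, 0], [0, 0, 0, 0, 0, 0, 0], [0, 0, 0, 0, 0, 0, 0]]}}

```text
clock: 11.8
tool_pos: [0.5329, -0.0607, 0.1018]
eef_rot: [0.865, -0.502, -0.001, 0.0]
contact_force: [-0.3, 0.5, -3.8]
opening: 0.13
```

```bash
python3 -c "
from h import *
plan([.5325,-.061,.100],-60.25,4,0)
a=r.snapshot('side')[:,:,::-1];cv2.imwrite('pics/s8.png',cv2.resize(a[180:270,275:375],None,fx=7,fy=6,interpolation=2))
a=r.snapshot('wrist')[:,:,::-1];cv2.imwrite('pics/w8.png',cv2.resize(a[80:280,200:440],None,fx=3,fy=3,interpolation=2))"
```

```text
t 11.8 pos [ 0.5329 -0.0607  0.1018] yaw -60.25 tilt [-0.0018  0.0004] F [-0.3  0.5 -3.8] M [-0.06  0.16 -0.05] open 0.13 q7 -0.65
[0, 0.0, 0.1, 0.5, 0.0, 0.0, 0.0]
[0, 0.0, 0.1, 0.5, 0.0, 0.0, 0.0]
[0, 0.0, 0.1, 0.5, 0.0, 0.0, 0.0]
[0, 0.0, 0.1, 0.5, 0.0, 0.0, 0.0]
```

View pics/s8.png

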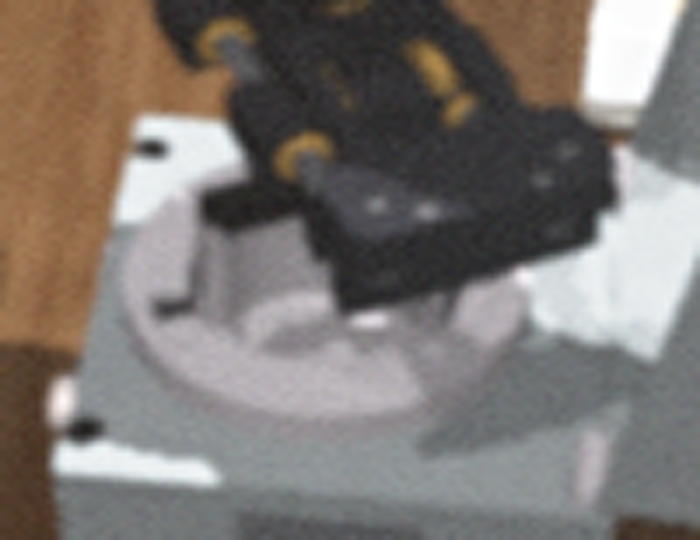

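View pics/w8.png

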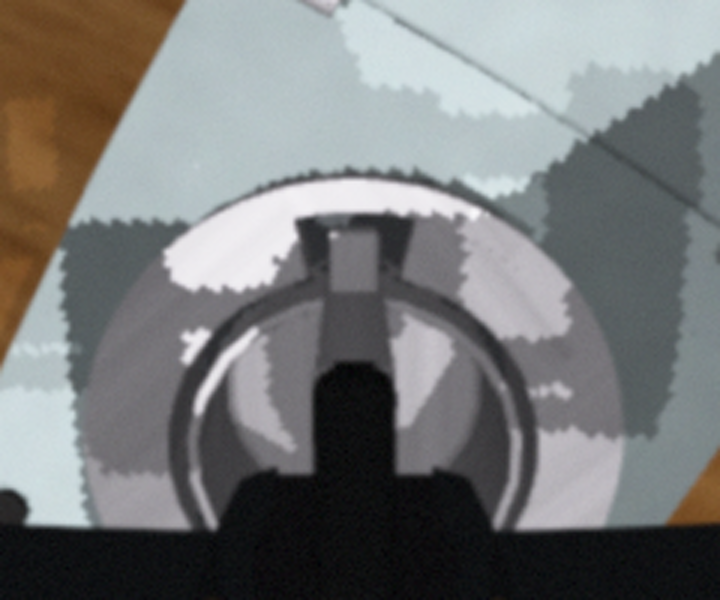

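The lug is centred in the slot and the cup in the bore. I'll go down 2 mm and start the clockwise twist (+wz).

Emit:
{"op": "play_rows", "data": {"increments": [[0, 0, 0, 2, 0, 0, 0], [0, 0, 0, 0.5, 0, 0, 0], [0, 0, 0, 0, 0, 0, 0], [0, 0, 0, 0, 0, 0, 0.03], [0, 0, 0, 0, 0, 0, 0.05], [0, 0, 0, 0, 0, 0, 0.05], [0, 0, 0, 0, 0, 0, 0.02], [0, 0, 0, 0, 0, 0, 0]]}}

```text
clock: 12.9
tool_pos: [0.5332, -0.0606, 0.0995]
eef_rot: [0.822, -0.57, -0.001, 0.0]
contact_force: [-0.2, 0.3, -2.9]
opening: 0.134
```

```bash
python3 -c "
from h import *
plan([.5327,-.0607,.100],-110.25,10,0)"
```

```text
t 12.9 pos [ 0.5332 -0.0606  0.0995] yaw -69.46 tilt [-0.0011  0.0003] F [-0.2  0.3 -2.9] M [-0.04  0.12  0.04] open 0.134 q7 -0.74
[0, -0.0, 0.0, -0.1, 0.0, 0.0, 0.071]
[0, -0.0, 0.0, -0.1, 0.0, 0.0, 0.071]
[0, -0.0, 0.0, -0.1, 0.0, 0.0, 0.071]
[0, 0.0, 0.0, -0.1, 0.0, 0.0, 0.071]
[0, 0.0, 0.0, -0.1, 0.0, 0.0, 0.071]
[0, 0.0, 0.0, -0.1, 0.0, 0.0, 0.071]
[0, 0.0, 0.0, -0.1, 0.0, 0.0, 0.071]
[0, 0.0, 0.0, -0.1, 0.0, 0.0, 0.071]
[0, 0.0, 0.0, -0.1, 0.0, 0.0, 0.071]
[0, 0.0, 0.0, -0.1, 0.0, 0.0, 0.071]
```

Emit:
{"op": "play_rows", "data": {"increments": [[0, 0, 0, 0, 0, 0, 0.06], [0, 0, 0, 0, 0, 0, 0.08], [0, 0, 0, 0, 0, 0, 0.08], [0, 0, 0, 0, 0, 0, 0.08], [0, 0, 0, 0, 0, 0, 0.08], [0, 0, 0, 0, 0, 0, 0.05], [0, 0, 0, 0, 0, 0, 0], [0, 0, 0, 0, 0, 0, 0]]}}

```text
clock: 13.9
tool_pos: [0.5334, -0.0602, 0.0995]
eef_rot: [-0.672, 0.741, 0.001, 0.0]
contact_force: [0.3, -0.1, -2.4]
opening: 0.127
```

```bash
python3 -c "
from h import *
plan([.5327,-.0607,.100],-110.25,6,0)"
```

```text
t 13.9 pos [ 0.5334 -0.0602  0.0995] yaw -95.56 tilt [-0.0006  0.0011] F [ 0.3 -0.1 -2.4] M [ 0.04  0.16 -0.01] open 0.127 q7 -1.03
[0, 0.1, 0.1, -0.1, 0.0, 0.0, 0.043]
[0, 0.1, 0.1, -0.1, 0.0, 0.0, 0.043]
[0, 0.1, 0.1, -0.1, 0.0, 0.0, 0.043]
[0, 0.1, 0.1, -0.1, 0.0, 0.0, 0.043]
[0, 0.1, 0.1, -0.1, 0.0, 0.0, 0.043]
[0, 0.1, 0.1, -0.1, 0.0, 0.0, 0.043]
```

Emit:
{"op": "play_rows", "data": {"increments": [[0, 0, 0, 0, 0, 0, 0.05], [0, 0, 0, 0, 0, 0, 0.06], [0, 0, 0, 0, 0, 0, 0.06], [0, 0, 0, 0, 0, 0, 0.05], [0, 0, 0, 0, 0, 0, 0.04], [0, 0, 0, 0, 0, 0, 0.02], [0, 0, 0, 0, 0, 0, 0], [0, 0, 0, 0, 0, 0, 0]]}}

```text
clock: 14.9
tool_pos: [0.5334, -0.06, 0.0996]
eef_rot: [-0.555, 0.832, 0.001, 0.0]
contact_force: [-0.4, 0.5, -3.6]
opening: 0.13
```

```bash
python3 -c "
from h import *
plan([.5327,-.0607,.090],-110.25,6,0)
a=r.snapshot('wrist')[:,:,::-1];cv2.imwrite('pics/w9.png',cv2.resize(a[80:280,200:440],None,fx=3,fy=3,interpolation=2))"
```

```text
t 14.9 pos [ 0.5334 -0.06    0.0996] yaw -112.61 tilt [-0.0003  0.0019] F [-0.4  0.5 -3.6] M [0.   0.14 0.03] open 0.13 q7 -1.22
[0, 0.2, 0.1, 1.6, 0.0, 0.0, -0.007]
[0, 0.2, 0.1, 1.6, 0.0, 0.0, -0.007]
[0, 0.2, 0.1, 1.6, 0.0, 0.0, -0.007]
[0, 0.2, 0.1, 1.6, 0.0, 0.0, -0.007]
[0, 0.2, 0.1, 1.6, 0.0, 0.0, -0.007]
[0, 0.1, 0.1, 1.6, 0.0, 0.0, -0.007]
```

View pics/w9.png

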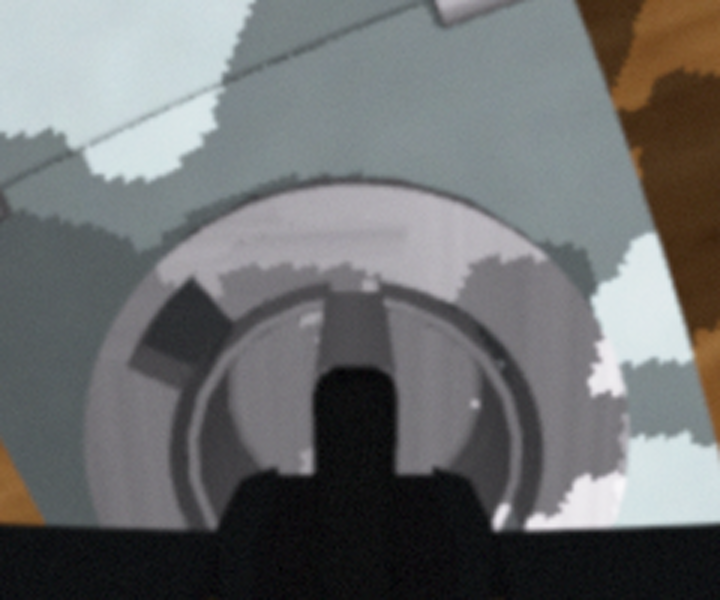

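Turned 52° with the lugs under the lip and the cup still centred. I'll back off 2° and lower into the notches.

Emit:
{"op": "play_rows", "data": {"increments": [[0, 0.4, 0.3, 0, 0, 0, -0.03], [0, 0, 0, 1.5, 0, 0, 0], [0, 0, 0, 2, 0, 0, 0], [0, 0, 0, 2, 0, 0, 0], [0, 0, 0, 2, 0, 0, 0], [0, 0, 0, 1, 0, 0, 0], [0, 0, 0, 0, 0, 0, 0], [0, 0, 0, 0, 0, 0, 0]]}}

```text
clock: 15.95
tool_pos: [0.5329, -0.0604, 0.0903]
eef_rot: [-0.568, 0.823, 0.001, 0.0]
contact_force: [0.5, 0.3, -2.3]
opening: 0.13
```

```bash
python3 -c "
from h import *
plan([.5327,-.0607,.090],-110.25,6,0)"
```

```text
t 15.95 pos [ 0.5329 -0.0604  0.0903] yaw -110.77 tilt [-0.0005  0.0021] F [ 0.5  0.3 -2.3] M [-0.02  0.15  0.03] open 0.13 q7 -1.19
[0, 0.1, 0.0, 0.1, 0.0, 0.0, -0.002]
[0, 0.1, 0.0, 0.1, 0.0, 0.0, -0.002]
[0, 0.1, 0.0, 0.1, 0.0, 0.0, -0.002]
[0, 0.1, 0.0, 0.1, 0.0, 0.0, -0.002]
[0, 0.1, 0.0, 0.1, 0.0, 0.0, -0.002]
[0, 0.1, 0.0, 0.1, 0.0, 0.0, -0.002]
```

TCP is at 0.0903, so the lugs are 8 mm below the land. I'll make a last touch down, then release and look.

Emit:
{"op": "play_rows", "data": {"increments": [[0, 0, 0, 0.7, 0, 0, 0], [0, 0, 0, 0.5, 0, 0, 0], [0, 0, 0, 0, 0, 0, 0], [0.3, 0, 0, 0, 0, 0, 0], [0.4, 0, 0, 0, 0, 0, 0], [0.4, 0, 0, 0, 0, 0, 0], [0.4, 0, 0, 0, 0, 0, 0], [0.4, 0, 0, 0, 0, 0, 0]]}}

```text
clock: 16.95
tool_pos: [0.5339, -0.0607, 0.09]
eef_rot: [-0.568, 0.823, 0.0, 0.001]
contact_force: [-0.1, -0.4, -0.3]
opening: 0.399
```

Emit:
{"op": "play_rows", "data": {"increments": [[0.4, 0, 0, -5, 0, 0, 0], [0.4, 0, 0, -15, 0, 0, 0], [0.4, 0, 0, -20, 0, 0, 0], [0.4, 0, 0, -25, 0, 0, 0], [0.4, 0, 0, -30, 0, 0, 0], [0.4, 0, 0, -25, 0, 0, 0], [0.4, 0, 0, -10, 0, 0, 0], [0.4, 0, 0, 0, 0, 0, 0]]}}

```text
clock: 17.95
tool_pos: [0.5335, -0.0614, 0.2294]
eef_rot: [-0.567, 0.823, -0.001, 0.002]
contact_force: [0.3, 0.6, -0.2]
opening: 0.403
```

```bash
python3 -c "
from h import *
plan([.5327,-.0607,.290],-90,6,.4)
a=r.snapshot('side')[:,:,::-1];cv2.imwrite('pics/s10.png',cv2.resize(a[120:280,275:435],None,fx=4,fy=3.7,interpolation=2));cv2.imwrite('pics/s10r.png',a)
a=r.snapshot('wrist')[:,:,::-1];cv2.imwrite('pics/w10.png',a)"
```

```text
t 17.95 pos [ 0.5335 -0.0614  0.2294] yaw -110.85 tilt [0.0049 0.0015] F [ 0.3  0.6 -0.2] M [ 0.01  0.14 -0.  ] open 0.403 q7 -1.34
[0.4, -0.1, 0.1, -10.1, -0.001, 0.0, -0.061]
[0.4, -0.1, 0.1, -10.1, -0.001, 0.0, -0.061]
[0.4, -0.1, 0.1, -10.1, -0.001, 0.0, -0.061]
[0.4, -0.1, 0.1, -10.1, -0.001, 0.0, -0.061]
[0.4, -0.1, 0.1, -10.1, -0.001, 0.0, -0.061]
[0.4, -0.1, 0.1, -10.1, -0.001, 0.0, -0.061]
```

View pics/s10.png

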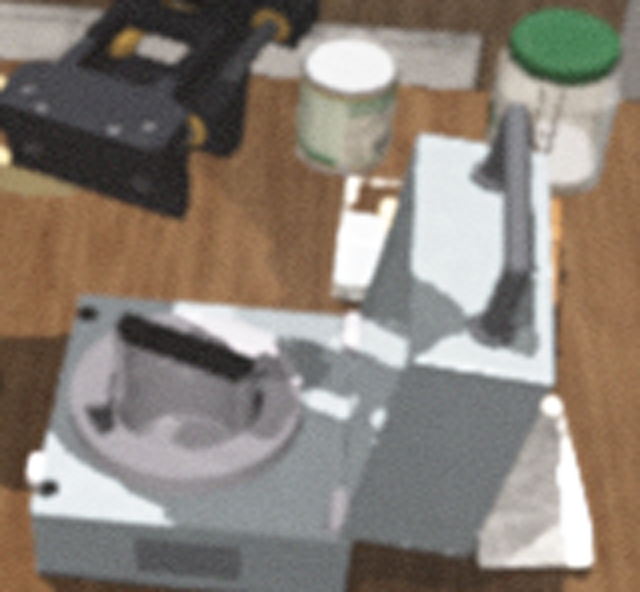

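View pics/w10.png

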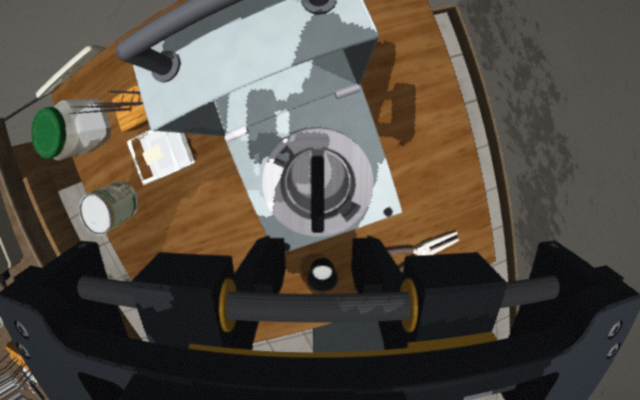

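The basket sits low in the collar, bar on the notch line and lugs clear of the slots, and it is released. Next I'll check the bar height, then go over the hood bar.

```bash
python3 -c "
from h import *
T=r.get_calibration('top');S=r.get_calibration('side')
k=lambda x,y:(x/4+275-.5,y/3.7+120-.5)
for e in [(132,320),(248,372)]: print('barend top', onz(S,*k(*e),.115), )
e=np.array([np.cos(np.radians(-20.5)),np.sin(np.radians(-20.5)),0])*.035
for z in(.115,.123):
  for s in(-1,1): p=px(S,np.array([.5329,-.0605,z])+s*e);print(z,s,(p[0]-274.5)*4,(p[1]-119.5)*3.7)
print('cab edge',onz(T,370,70,0))
plan([.669,-.0614,.31],0,14,.4)"
```

```text
barend top [ 0.50588365 -0.04803418  0.115     ]
barend top [ 0.56329655 -0.07643466  0.115     ]
0.115 -1 119.85355052650903 319.3454330997375
0.115 1 253.81254852721145 366.8144002788975
0.123 -1 119.57414692632256 308.83537604872527
0.123 1 254.43515009553016 356.3628946787504
cab edge [ 0.81172997 -0.0837263   0.        ]
t 18.05 pos [ 0.533  -0.0612  0.2283] yaw -110.85 tilt [0.0029 0.0018] F [-0.2  0.2 -0.4] M [ 0.02  0.12 -0.04] open 0.402 q7 -1.34
[0.4, -3.5, -9.1, -5.8, -0.0, -0.0, -0.138]
[0.4, -2.2, -9.5, -5.8, -0.0, -0.0, -0.138]
[0.4, -0.8, -9.7, -5.8, -0.0, -0.0, -0.138]
[0.4, 0.5, -9.7, -5.8, -0.0, -0.0, -0.138]
[0.4, 1.8, -9.6, -5.8, -0.0, -0.0, -0.138]
[0.4, 3.1, -9.2, -5.8, -0.0, -0.0, -0.138]
[0.4, 4.4, -8.7, -5.8, -0.0, -0.0, -0.138]
[0.4, 5.5, -8.0, -5.8, -0.0, -0.0, -0.138]
[0.4, 6.6, -7.2, -5.8, -0.0, -0.0, -0.138]
[0.4, 7.5, -6.2, -5.8, -0.0, -0.0, -0.138]
[0.4, 8.3, -5.1, -5.8, -0.0, -0.0, -0.138]
[0.4, 8.9, -3.9, -5.8, -0.0, -0.0, -0.138]
[0.4, 9.4, -2.6, -5.8, -0.0, -0.0, -0.138]
[0.4, 9.6, -1.3, -5.8, -0.0, -0.0, -0.138]
```

The bar height matches the locked value of 0.108 rather than the land height of 0.116. Going up and turning.

Emit:
{"op": "play_rows", "data": {"increments": [[0.4, 0, 0, -15, 0, 0, -0.08], [0.4, 0, 0, -20, 0, 0, -0.14], [0.4, 0, 0, -20, 0, 0, -0.14], [0.4, 0, 0, -15, 0, 0, -0.14], [0.4, 0, 0, -10, 0, 0, -0.14], [0.4, 3, -9, -5, 0, 0, -0.14], [0.4, 4, -9, 0, 0, 0, -0.14], [0.4, 5, -8, 0, 0, 0, -0.14]]}}

```text
clock: 19.05
tool_pos: [0.5569, -0.0597, 0.3063]
eef_rot: [0.913, -0.408, -0.009, 0.002]
contact_force: [0.2, -0.1, -0.3]
opening: 0.399
```

```bash
python3 -c "
from h import *
plan([.669,-.0614,.31],0,7,.4)"
```

```text
t 19.05 pos [ 0.5569 -0.0597  0.3063] yaw -48.18 tilt [-0.0173  0.0033] F [ 0.2 -0.1 -0.3] M [-0.03  0.1   0.06] open 0.399 q7 -0.58
[0.4, 10.8, -11.8, -0.8, 0.001, 0.003, -0.12]
[0.4, 12.2, -10.4, -0.8, 0.001, 0.003, -0.12]
[0.4, 13.3, -8.8, -0.7, 0.001, 0.003, -0.12]
[0.4, 14.3, -7.2, -0.7, 0.001, 0.003, -0.12]
[0.4, 15.1, -5.4, -0.7, 0.001, 0.003, -0.12]
[0.4, 15.6, -3.6, -0.6, 0.001, 0.003, -0.12]
[0.4, 15.9, -1.7, -0.6, 0.001, 0.003, -0.12]
```

Emit:
{"op": "play_rows", "data": {"increments": [[0.4, 11, -12, -1, 0.001, 0.003, -0.12], [0.4, 12, -10, -1, 0.001, 0.003, -0.12], [0.4, 13, -9, -1, 0.001, 0.003, -0.12], [0.4, 14, -7, -1, 0.001, 0.003, -0.12], [0.4, 15, -5, -1, 0.001, 0.003, -0.12], [0.4, 14, -3, 0, 0.001, 0.002, -0.1], [0.4, 8, -1, 0, 0, 0, -0.06], [0.4, 0, 0, 0, 0, 0, 0]]}}

```text
clock: 20.05
tool_pos: [0.6569, -0.0598, 0.2973]
eef_rot: [1.0, -0.028, -0.011, -0.003]
contact_force: [-0.1, 0.6, -0.8]
opening: 0.401
```

```bash
python3 -c "
from h import *
plan([.670,-.0614,.265],0,5,.4)
c=r.get_calibration('wrist')
a=r.snapshot('wrist')[:,:,::-1];cv2.imwrite('pics/w11.png',a)
a=r.snapshot('side')[:,:,::-1];cv2.imwrite('pics/s11.png',a)"
```

```text
t 20.05 pos [ 0.6569 -0.0598  0.2973] yaw -3.17 tilt [-0.0213  0.0059] F [-0.1  0.6 -0.8] M [-0.07  0.02  0.04] open 0.401 q7 0.05
[0.4, 2.8, 0.2, 6.4, -0.001, 0.004, -0.011]
[0.4, 2.7, 0.2, 6.4, -0.001, 0.004, -0.011]
[0.4, 2.7, 0.3, 6.4, -0.001, 0.004, -0.011]
[0.4, 2.7, 0.3, 6.4, -0.001, 0.004, -0.011]
[0.4, 2.7, 0.3, 6.4, -0.001, 0.004, -0.011]
```

View pics/w11.png

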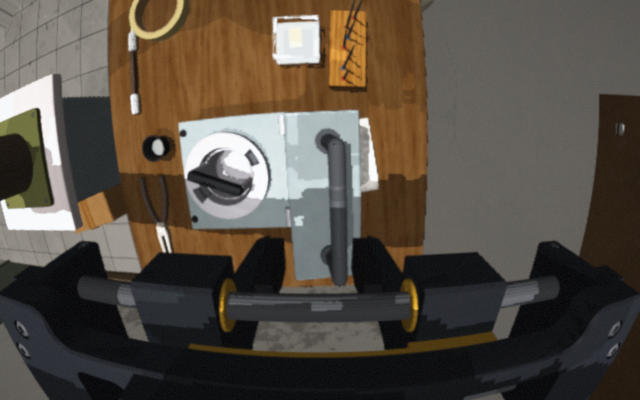

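View pics/s11.png

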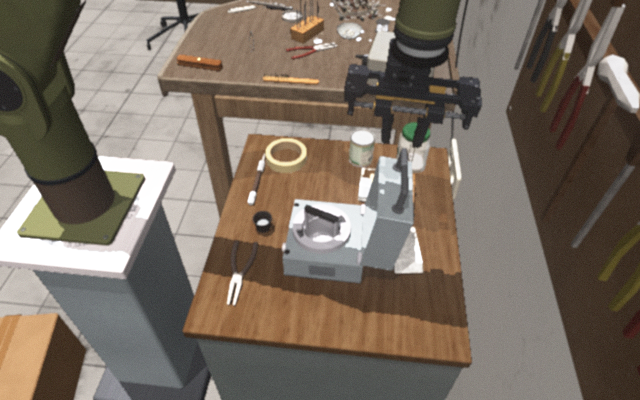

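The bar lies right of the jaw midline, at column 339 against 318, which agrees with +13 mm in x. I'll fix x, yaw and tilt, then descend.

Emit:
{"op": "play_rows", "data": {"increments": [[0.5, 7, 0.5, 0, -0.002, 0.01, -0.03], [0.5, 5, 0.5, 0, -0.002, 0.008, -0.02], [0.5, 1, 0, 6, 0, 0.003, 0], [0.5, 0, 0, 10, 0, 0, 0], [0.5, 0, 0, 8, 0, 0, 0], [0.5, 0, 0, 3, 0, 0, 0], [0.5, 0, 0, 0, 0, 0, 0], [0.5, 0, 0, 0, 0, 0, 0]]}}

```text
clock: 21.15
tool_pos: [0.669, -0.0613, 0.268]
eef_rot: [1.0, -0.002, -0.0, -0.0]
contact_force: [0.7, 0.9, -0.0]
opening: 0.505
```

```bash
python3 -c "
from h import *
plan([.670,-.0614,.218],0,5,.5)
c=r.get_calibration('wrist')
a=r.snapshot('wrist')[:,:,::-1];cv2.imwrite('pics/w12.png',a)"
```

```text
t 21.15 pos [ 0.669  -0.0613  0.268 ] yaw -0.23 tilt [-0.001   0.0007] F [ 0.7  0.9 -0. ] M [-0.11  0.07 -0.04] open 0.505 q7 0.1
[0.5, 0.2, 0.0, 10.0, -0.0, 0.0, -0.001]
[0.5, 0.2, 0.0, 10.0, -0.0, 0.0, -0.001]
[0.5, 0.2, 0.0, 10.0, -0.0, 0.0, -0.001]
[0.5, 0.2, 0.0, 10.0, -0.0, 0.0, -0.001]
[0.5, 0.2, 0.0, 10.0, -0.0, 0.0, -0.001]
```

View pics/w12.png

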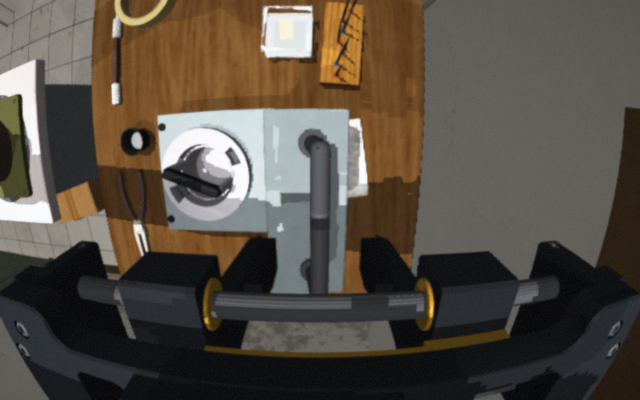

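Centred, with the bar at column 318. I'll descend 50 mm and pinch lightly.

Emit:
{"op": "play_rows", "data": {"increments": [[0.5, 0, 0, 5, 0, 0, 0], [0.5, 0, 0, 12, 0, 0, 0], [0.5, 0, 0, 14, 0, 0, 0], [0.5, 0, 0, 12, 0, 0, 0], [0.5, 0, 0, 6, 0, 0, 0], [0.5, 0, 0, 0, 0, 0, 0], [0.3, 0, 0, 0, 0, 0, 0], [0.3, 0, 0, 0, 0, 0, 0]], "grip_force": 10}}

```text
clock: 22.2
tool_pos: [0.6689, -0.0613, 0.2154]
eef_rot: [1.0, -0.002, -0.001, -0.0]
contact_force: [-0.2, -0.4, 0.3]
opening: 0.308
```

```bash
python3 -c "
from h import *
plan([.670,-.0614,.217],0,5,.5)
c=r.get_calibration('wrist')
a=r.snapshot('wrist')[:,:,::-1];cv2.imwrite('pics/w13.png',a)"
```

```text
t 22.2 pos [ 0.6689 -0.0613  0.2154] yaw -0.23 tilt [-0.0011  0.0007] F [-0.2 -0.4  0.3] M [-0.07  0.01  0.  ] open 0.308 q7 0.1
[0.5, 0.2, 0.0, -0.3, -0.0, 0.0, -0.001]
[0.5, 0.2, 0.0, -0.3, -0.0, 0.0, -0.001]
[0.5, 0.2, 0.0, -0.3, -0.0, 0.0, -0.001]
[0.5, 0.2, 0.0, -0.3, -0.0, 0.0, -0.001]
[0.5, 0.2, 0.0, -0.3, -0.0, 0.0, -0.001]
```

View pics/w13.png

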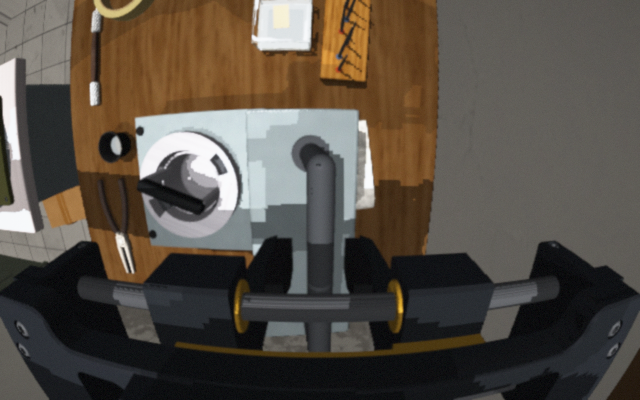

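Emit:
{"op": "play_rows", "data": {"increments": [[0, 0, 0, 0, 0, 0, 0], [0, 0, 0, 0, 0, 0, 0], [0, 0, 0, 0, 0, 0, 0], [0, 0, 0, 0, 0, 0, 0], [0, 0, 0, 0, 0, 0, 0], [0, 0, 0, 0, 0, 0, 0], [0, 0, 0, 0, 0, 0, 0], [0, 0, 0, 0, 0, 0, 0]], "grip_force": 12}}

```text
clock: 23.25
tool_pos: [0.6696, -0.0613, 0.2161]
eef_rot: [1.0, -0.002, 0.0, -0.0]
contact_force: [0.7, -0.9, 0.3]
opening: 0.118
```

```bash
cat >> h.py <<'E'
H=np.array([.6105,.062])
def arc(step,n,off=.019):
    s=r.get_state();p=np.array(s['tool_pos']);b=np.array([p[0]-H[0],p[2]+off-H[1]])
    rad=np.hypot(*b);phi=np.arctan2(b[1],-b[0]);R=Ro.from_quat(s['eef_rot'])
    print('t',round(s['clock'],2),'pos',p.round(4),'rad',rad.round(4),'hood deg',np.degrees(phi).round(1)-10.9,'F',s['contact_force'].round(1),'M',s['moment'].round(2),'open',round(s['opening'],3))
    M=R.as_matrix();print('tilt',M[:2,2].round(4),'yaw',np.degrees(np.arctan2(M[1,0],M[0,0])).round(2),'y',p[1])
    cur=b
    for i in range(n):
        ph=phi-step/.185*(i+1);nb=.1853*np.array([-np.cos(ph),np.sin(ph)]);d=(nb-cur)*1000;cur=nb
        print('dx %.1f dz %.1f hood %.1f'%(d[0],-d[1],np.degrees(ph)-10.9))
E
python3 -c "
from h import *
arc(.010,8)"
```

```text
t 23.25 pos [ 0.6696 -0.0613  0.2161] rad 0.1829 hood deg 98.0 F [ 0.7 -0.9  0.3] M [-0.04 -0.02  0.05] open 0.118
tilt [0.0009 0.0006] yaw -0.24 y -0.061346543683846774
dx -8.8 dz -5.3 hood 94.9
dx -9.7 dz -2.5 hood 91.8
dx -9.8 dz -1.9 hood 88.7
dx -9.9 dz -1.4 hood 85.6
dx -10.0 dz -0.9 hood 82.5
dx -10.0 dz -0.3 hood 79.4
dx -10.0 dz 0.2 hood 76.3
dx -10.0 dz 0.8 hood 73.2
```

The bar is pinched. Following the arc now.

Emit:
{"op": "play_rows", "data": {"increments": [[0, -5, 0, -2, 0, 0, 0], [0, -9, 0, -3, 0, 0, 0], [0, -10, 0, -2, 0, 0, 0], [0, -10, 0, -1.5, 0, 0, 0], [0, -10, 0, -1, 0, 0, 0], [0, -10, 0, -0.5, 0, 0, 0], [0, -10, 0, 0, 0, 0, 0], [0, -10, 0, 0.5, 0, 0, 0]]}}

```text
clock: 24.25
tool_pos: [0.5944, -0.0606, 0.2267]
eef_rot: [1.0, -0.002, 0.005, -0.0]
contact_force: [4.3, -0.2, -2.8]
opening: 0.117
```

```bash
python3 -c "
from h import *
arc(.012,8)
a=r.snapshot('side')[:,:,::-1];cv2.imwrite('pics/s14.png',a)"
```

```text
t 24.25 pos [ 0.5944 -0.0606  0.2267] rad 0.1844 hood deg 74.1 F [ 4.3 -0.2 -2.8] M [-0.01 -0.9  -0.01] open 0.117
tilt [0.0103 0.0007] yaw -0.2 y -0.060590793541094284
dx -12.0 dz 0.5 hood 70.4
dx -11.8 dz 2.2 hood 66.7
dx -11.6 dz 3.0 hood 62.9
dx -11.4 dz 3.7 hood 59.2
dx -11.2 dz 4.5 hood 55.5
dx -10.9 dz 5.2 hood 51.8
dx -10.5 dz 5.9 hood 48.1
dx -10.1 dz 6.5 hood 44.4
```

View pics/s14.png

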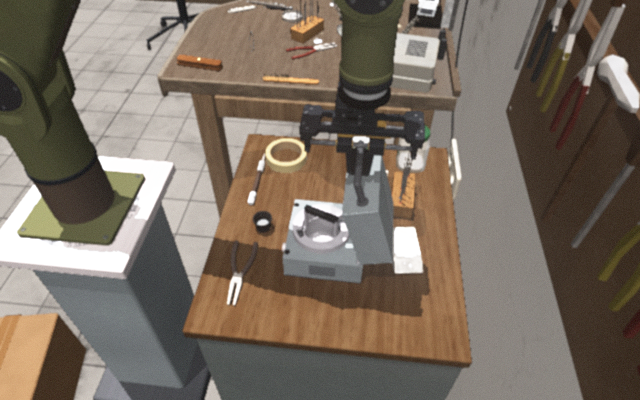

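The hood follows, now at about 74° with 4–5 N. I'll continue along the arc.

Emit:
{"op": "play_rows", "data": {"increments": [[0, -12, 0, 1, 0, -0.004, 0], [0, -12, 0, 2, 0, -0.004, 0], [0, -12, 0, 3, 0, 0, 0], [0, -11, 0, 4, 0, 0, 0], [0, -11, 0, 4.5, 0, 0, 0], [0, -11, 0, 5, 0, 0, 0], [0, -10, 0, 6, 0, 0, 0], [0, -10, 0, 6.5, 0, 0, 0]]}}

```text
clock: 25.3
tool_pos: [0.5034, -0.0597, 0.1947]
eef_rot: [1.0, -0.001, 0.005, -0.001]
contact_force: [6.7, 0.3, -5.0]
opening: 0.127
```

```bash
python3 -c "
from h import *
arc(.009,8)"
```

```text
t 25.3 pos [ 0.5034 -0.0597  0.1947] rad 0.1857 hood deg 43.9 F [ 6.7  0.3 -5. ] M [ 0.06 -1.34 -0.  ] open 0.127
tilt [0.0092 0.0012] yaw -0.16 y -0.05972570139340035
dx -7.0 dz 5.7 hood 41.1
dx -7.0 dz 5.7 hood 38.3
dx -6.7 dz 6.1 hood 35.5
dx -6.4 dz 6.4 hood 32.7
dx -6.1 dz 6.7 hood 29.9
dx -5.7 dz 7.0 hood 27.1
dx -5.4 dz 7.2 hood 24.4
dx -5.0 dz 7.5 hood 21.6
```

Emit:
{"op": "play_rows", "data": {"increments": [[0, -6, 0, 6.5, 0, -0.004, 0], [0, -6.5, 0, 6.3, 0, -0.004, 0], [0, -6.5, 0, 6.5, 0, 0, 0], [0, -6, 0, 6.7, 0, 0, 0], [0, -6, 0, 7, 0, 0, 0], [0, -5.5, 0, 7, 0, 0, 0], [0, -5, 0, 6, 0, 0, 0], [0, -3, 0, 4, 0, 0, 0]]}}

```text
clock: 26.3
tool_pos: [0.4548, -0.0593, 0.1414]
eef_rot: [1.0, -0.001, -0.0, -0.001]
contact_force: [3.5, 0.4, 0.5]
opening: 0.124
```

```bash
python3 -c "
from h import *
arc(.006,10)
a=r.snapshot('side')[:,:,::-1];cv2.imwrite('pics/s15.png',a)"
```

```text
t 26.3 pos [ 0.4548 -0.0593  0.1414] rad 0.1842 hood deg 21.4 F [3.5 0.4 0.5] M [ 0.06 -0.74 -0.06] open 0.124
tilt [-0.001   0.0016] yaw -0.14 y -0.05928818291131402
dx -4.1 dz 4.5 hood 19.5
dx -3.0 dz 5.2 hood 17.7
dx -2.8 dz 5.3 hood 15.8
dx -2.6 dz 5.4 hood 14.0
dx -2.4 dz 5.5 hood 12.1
dx -2.3 dz 5.6 hood 10.3
dx -2.1 dz 5.6 hood 8.4
dx -1.9 dz 5.7 hood 6.5
dx -1.7 dz 5.8 hood 4.7
dx -1.5 dz 5.8 hood 2.8
```

View pics/s15.png

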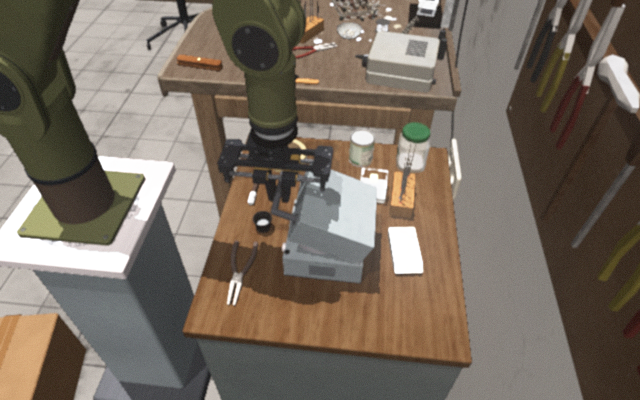

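The hood is at about 21°, still gripped, with nothing in the way. Slower now.

Emit:
{"op": "play_rows", "data": {"increments": [[0, -3, 0, 4.5, 0, 0, 0], [0, -3, 0, 5, 0, 0, 0], [0, -2.7, 0, 5, 0, 0, 0], [0, -2.5, 0, 5, 0, 0, 0], [0, -2.3, 0, 5, 0, 0, 0], [0, -2, 0, 5, 0, 0, 0], [0, -1.5, 0, 4, 0, 0, 0], [0, -1, 0, 2, 0, 0, 0]]}}

```text
clock: 27.35
tool_pos: [0.4368, -0.0591, 0.1035]
eef_rot: [1.0, -0.001, 0.001, -0.001]
contact_force: [4.5, 0.9, -0.3]
opening: 0.116
```

```bash
python3 -c "
from h import *
arc(.0025,12)"
```

```text
t 27.35 pos [ 0.4368 -0.0591  0.1035] rad 0.1839 hood deg 8.299999999999999 F [ 4.5  0.9 -0.3] M [ 0.2  -0.96 -0.01] open 0.116
tilt [0.0014 0.0015] yaw -0.11 y -0.059108919065481685
dx -2.1 dz 1.9 hood 7.5
dx -0.8 dz 2.4 hood 6.7
dx -0.7 dz 2.4 hood 6.0
dx -0.7 dz 2.4 hood 5.2
dx -0.7 dz 2.4 hood 4.4
dx -0.6 dz 2.4 hood 3.6
dx -0.6 dz 2.4 hood 2.9
dx -0.6 dz 2.4 hood 2.1
dx -0.5 dz 2.4 hood 1.3
dx -0.5 dz 2.5 hood 0.6
dx -0.5 dz 2.5 hood -0.2
dx -0.4 dz 2.5 hood -1.0
```

Emit:
{"op": "play_rows", "data": {"increments": [[0, -0.6, 0, 2.4, 0, 0, 0], [0, -0.6, 0, 2.4, 0, 0, 0], [0, -0.6, 0, 2.4, 0, 0, 0], [0, -0.6, 0, 2.4, 0, 0, 0], [0, -0.5, 0, 2.4, 0, 0, 0], [0, -0.5, 0, 2.4, 0, 0, 0], [0, -0.5, 0, 2, 0, 0, 0], [0, -0.3, 0, 1.5, 0, 0, 0]]}}

```text
clock: 28.35
tool_pos: [0.4312, -0.0591, 0.0844]
eef_rot: [1.0, -0.001, -0.0, -0.001]
contact_force: [3.1, 0.9, 1.5]
opening: 0.115
```

```bash
python3 -c "
from h import *
arc(.0015,8)"
```

```text
t 28.35 pos [ 0.4312 -0.0591  0.0844] rad 0.184 hood deg 2.0999999999999996 F [3.1 0.9 1.5] M [ 0.18 -0.62 -0.03] open 0.115
tilt [-0.0008  0.0017] yaw -0.11 y -0.05907095490539425
dx -1.6 dz 1.2 hood 1.6
dx -0.3 dz 1.5 hood 1.2
dx -0.3 dz 1.5 hood 0.7
dx -0.3 dz 1.5 hood 0.2
dx -0.3 dz 1.5 hood -0.2
dx -0.3 dz 1.5 hood -0.7
dx -0.3 dz 1.5 hood -1.2
dx -0.2 dz 1.5 hood -1.6
```

Emit:
{"op": "play_rows", "data": {"increments": [[0, -0.3, 0, 1.3, 0, 0, 0], [0, -0.3, 0, 1.3, 0, 0, 0], [0, -0.2, 0, 1.3, 0, 0, 0], [0, -0.2, 0, 1.2, 0, 0, 0], [0, -0.2, 0, 1, 0, 0, 0], [0, 0, 0, 0.8, 0, 0, 0], [0, 0, 0, 0, 0, 0, 0], [0, 0, 0, 0, 0, 0, 0]]}}

```text
clock: 29.35
tool_pos: [0.4296, -0.059, 0.077]
eef_rot: [1.0, -0.001, -0.001, -0.001]
contact_force: [3.6, 0.5, 0.7]
opening: 0.112
```

```bash
python3 -c "
from h import *
arc(.0015,3)"
```

```text
t 29.35 pos [ 0.4296 -0.059   0.077 ] rad 0.1841 hood deg -0.3000000000000007 F [3.6 0.5 0.7] M [ 0.12 -0.63  0.03] open 0.112
tilt [-0.0014  0.0017] yaw -0.11 y -0.05903447796728908
dx -1.5 dz 1.3 hood -0.7
dx -0.3 dz 1.5 hood -1.2
dx -0.2 dz 1.5 hood -1.7
```

No stop felt yet, so I'll continue in sub-millimetre steps.

Emit:
{"op": "play_rows", "data": {"increments": [[0, 0.2, 0, 0.8, 0, 0, 0], [0, 0, 0, 0.8, 0, 0, 0], [0, 0, 0, 0.8, 0, 0, 0], [0, 0, 0, 0.8, 0, 0, 0], [0, 0, 0, 0, 0, 0, 0], [0, 0, 0, 0, 0, 0, 0], [0, 0, 0, 0, 0, 0, 0], [0, 0, 0, 0, 0, 0, 0]]}}

```text
clock: 30.35
tool_pos: [0.4291, -0.059, 0.0741]
eef_rot: [1.0, -0.001, -0.001, -0.001]
contact_force: [3.0, 2.4, 4.0]
opening: 0.111
```

```bash
python3 -c "
from h import *
arc(.0015,3)
a=r.snapshot('side')[:,:,::-1];cv2.imwrite('pics/s16.png',cv2.resize(a[130:290,230:430],None,fx=4,fy=3.7,interpolation=2))"
```

```text
t 30.35 pos [ 0.4291 -0.059   0.0741] rad 0.1841 hood deg -1.200000000000001 F [3.  2.4 4. ] M [ 0.17 -0.48 -0.03] open 0.111
tilt [-0.0023  0.0018] yaw -0.11 y -0.05904013121212748
dx -1.5 dz 1.3 hood -1.6
dx -0.2 dz 1.5 hood -2.1
dx -0.2 dz 1.5 hood -2.6
```

View pics/s16.png

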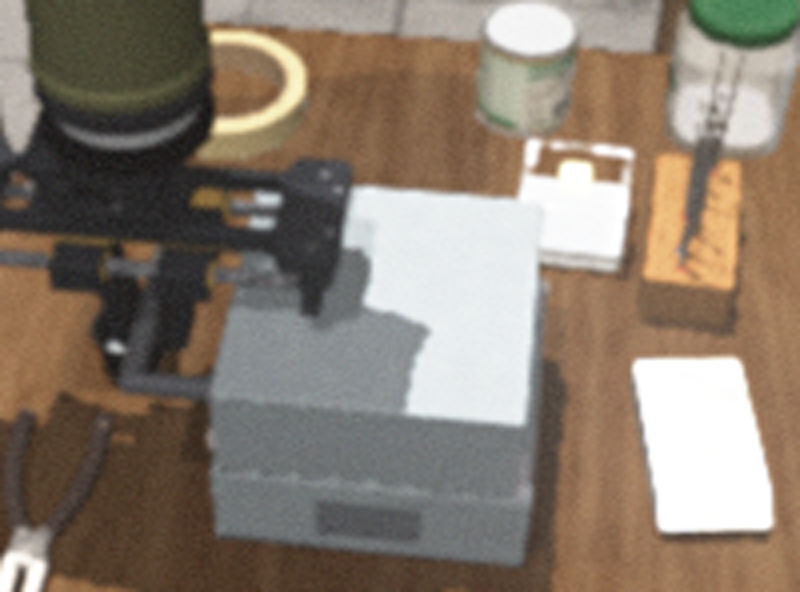

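It looks shut. I'll press a little further to confirm the stop by force.

Emit:
{"op": "play_rows", "data": {"increments": [[0, 0, 0, 0.8, 0, 0, 0], [0, 0, 0, 0.8, 0, 0, 0], [0, 0, 0, 0.8, 0, 0, 0], [0, 0, 0, 0, 0, 0, 0], [0, 0, 0, 0, 0, 0, 0], [0, 0, 0, 0, 0, 0, 0], [0, 0, 0, 0, 0, 0, 0], [0, 0, 0, 0, 0, 0, 0]], "grip_force": 20}}

```text
clock: 31.4
tool_pos: [0.4291, -0.059, 0.0741]
eef_rot: [1.0, -0.001, 0.0, -0.001]
contact_force: [3.0, 0.9, 4.4]
opening: 0.112
```

```bash
python3 -c "
from h import *
arc(.0015,1)"
```

```text
t 31.4 pos [ 0.4291 -0.059   0.0741] rad 0.184 hood deg -1.200000000000001 F [3.  0.9 4.4] M [ 0.16 -0.45 -0.04] open 0.112
tilt [0.0001 0.0018] yaw -0.12 y -0.05904784832934872
dx -1.5 dz 1.3 hood -1.6
```

The position no longer advances (z 0.0741), so this looks like the stop. One firmer check, reading the force during the push.

Emit:
{"op": "play_rows", "data": {"increments": [[0, 0, 0, 0, 0, 0, 0], [0, 0, 0, 0, 0, 0, 0], [0, 0, 0, 0, 0, 0, 0], [0, 0, 0, 0, 0, 0, 0], [0, 0, 0, 1, 0, 0, 0], [0, 0, 0, 1.5, 0, 0, 0], [0, 0, 0, 2, 0, 0, 0], [0, 0, 0, 2.5, 0, 0, 0]]}}

```text
clock: 32.4
tool_pos: [0.4292, -0.0594, 0.0708]
eef_rot: [1.0, -0.001, 0.002, -0.001]
contact_force: [2.2, 1.7, 21.7]
opening: 0.097
```

```bash
python3 -c "
from h import *
arc(.0015,1)"
```

```text
t 32.4 pos [ 0.4292 -0.0594  0.0708] rad 0.1834 hood deg -2.200000000000001 F [ 2.2  1.7 21.7] M [ 0.19 -0.18 -0.03] open 0.097
tilt [0.0038 0.0013] yaw -0.16 y -0.05939338660685666
dx -2.1 dz 1.2 hood -2.7
```

22 N of resistance with no further travel, so the hood is on its stop. I'll relieve the push, open just enough (0.25, to stay clear of the front wall), and lift straight up.

Emit:
{"op": "play_rows", "data": {"increments": [[0, 0, 0, -0.5, 0, 0, 0], [0.25, 0, 0, 0, 0, 0, 0], [0.25, 0, 0, 0, 0, 0, 0], [0.25, 0, 0, 0, 0, 0, 0], [0.25, 0, 0, 0, 0, 0, 0], [0.25, 0, 0, 0, 0, 0, 0], [0.25, 0, 0, 0, 0, 0, 0], [0.25, 0, 0, 0, 0, 0, 0]]}}

```text
clock: 33.4
tool_pos: [0.4241, -0.0601, 0.0702]
eef_rot: [1.0, -0.002, -0.003, -0.0]
contact_force: [-1.2, 1.3, -0.2]
opening: 0.247
```

```bash
python3 -c "
from h import *
arc(.0015,1)
a=r.snapshot('wrist')[:,:,::-1];cv2.imwrite('pics/w17.png',a)"
```

```text
t 33.4 pos [ 0.4241 -0.0601  0.0702] rad 0.1884 hood deg -2.5999999999999996 F [-1.2  1.3 -0.2] M [-0.05  0.06  0.03] open 0.247
tilt [-0.0066  0.001 ] yaw -0.23 y -0.06008080897951488
dx 2.8 dz 1.9 hood -3.1
```

View pics/w17.png

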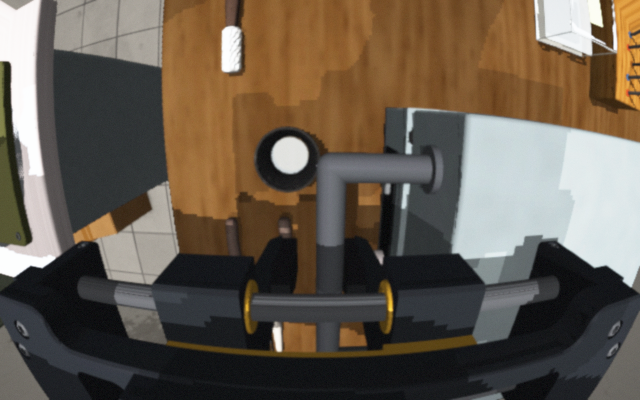

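The bar sits about 4 mm off the jaw centre. I'll recentre, then lift.

Emit:
{"op": "play_rows", "data": {"increments": [[0.3, 2.5, 0, 0, 0, 0.004, 0], [0.3, 1.5, 0, 0, 0, 0.002, 0], [0.3, 0, 0, 0, 0, 0, 0], [0.3, 0, 0, -4, 0, 0, 0], [0.3, 0, 0, -10, 0, 0, 0], [0.3, 0, 0, -15, 0, 0, 0], [0.3, 0, 0, -20, 0, 0, 0], [0.3, 0, 0, -20, 0, 0, 0]]}}

```text
clock: 34.45
tool_pos: [0.4274, -0.0601, 0.1422]
eef_rot: [1.0, -0.002, -0.001, -0.001]
contact_force: [1.0, -0.5, -1.0]
opening: 0.302
```

Emit:
{"op": "play_rows", "data": {"increments": [[0.3, 0, 0, -25, 0, 0, 0], [0.3, 0, 0, -25, 0, 0, 0], [0.3, 0, 0, -20, 0, 0, 0], [0.3, 0, 0, -20, 0, 0, 0], [0.3, 0, 0, -10, 0, 0, 0], [0.3, 0, 0, 0, 0, 0, 0], [0.3, 0, 0, 0, 0, 0, 0], [0.3, 0, 0, 0, 0, 0, 0]]}}

```text
clock: 35.45
tool_pos: [0.4255, -0.0601, 0.2492]
eef_rot: [1.0, -0.002, -0.0, -0.001]
contact_force: [-0.7, -0.4, 0.0]
opening: 0.299
```

```bash
python3 -c "
from h import *
arc(.0015,1)
T=r.get_calibration('top')
a=r.snapshot('side')[:,:,::-1];cv2.imwrite('pics/s18.png',cv2.resize(a[130:290,230:430],None,fx=4,fy=3.7,interpolation=2))
c=r.get_calibration('wrist');a=r.snapshot('wrist')[:,:,::-1];cv2.imwrite('pics/w18.png',a)
a=r.snapshot('top')[:,:,::-1];cv2.imwrite('pics/t18.png',a)
S=r.get_calibration('side')
# expected shut bar ends / top corners in side crop
for X in ([.4285,-.011,.097],[.4285,-.111,.097],[.61,-.134,.124],[.47,-.134,.124],[.47,.014,.124],[.61,.014,.124]):
  p=px(S,X);print(X,((p[0]-229.5)*4).round(),((p[1]-129.5)*3.7).round(), px(T,X).round(1))
"
```

```text
t 35.45 pos [ 0.4255 -0.0601  0.2492] rad 0.277 hood deg 37.2 F [-0.7 -0.4  0. ] M [-0.03  0.11 -0.05] open 0.299
tilt [-0.0001  0.0018] yaw -0.25 y -0.06009716560269812
dx 60.1 dz 69.3 hood 36.7
[0.4285, -0.011, 0.097] 167.0 242.0 [334.4 264.9]
[0.4285, -0.111, 0.097] 129.0 388.0 [392.1 265. ]
[0.61, -0.134, 0.124] 525.0 425.0 [406.6 158.7]
[0.47, -0.134, 0.124] 206.0 398.0 [407.7 241. ]
[0.47, 0.014, 0.124] 255.0 180.0 [319.7 240.9]
[0.61, 0.014, 0.124] 539.0 201.0 [319.9 158.7]
```

View pics/s18.png

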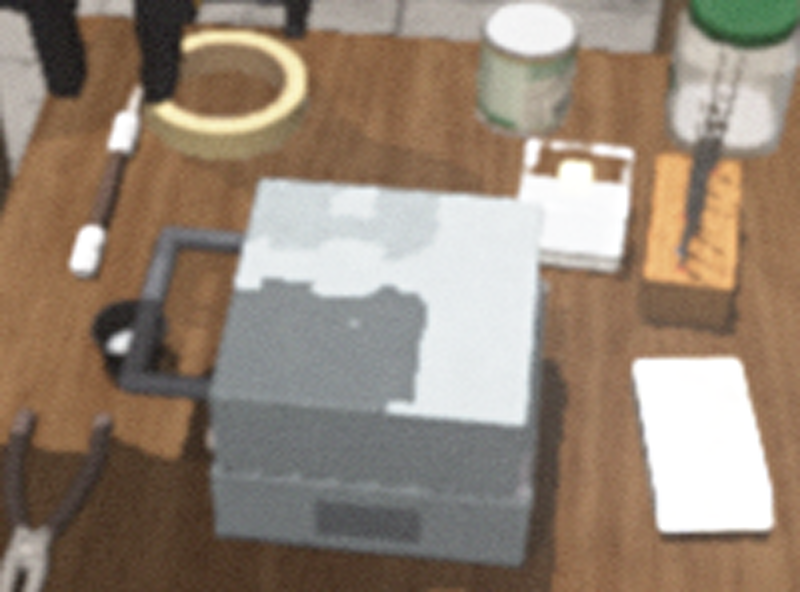

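View pics/w18.png

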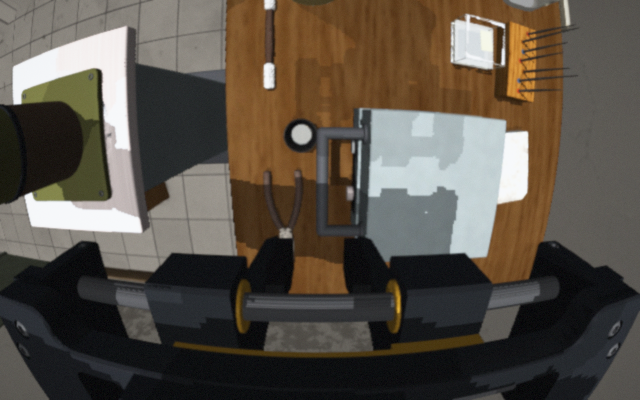

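View pics/t18.png

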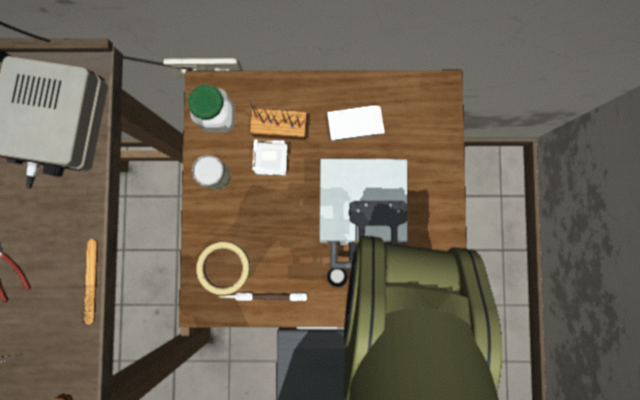

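The side view matches the predicted shut pose. The hood's top corners are at crop pixels (258,180), (213,397), (523,423) and (540,203), within about 2–7 crop px (4 crop px = 1 image px) of prediction. The bystanders are where they were, and the gripper is clear. Handing in.

```bash
python3 -c "
from plant import r
print(r.finish_job())"
```

```text
the job is handed in; nothing more can be done
None
```

The basket is locked in the collar and the hood is shut on its stop; I handed the job in at about 36 s, with the gripper clear of everything.

- **Basket:** I gripped it by its bar and lowered it with both lugs through the slots. I then turned it about 52° clockwise, came back 2°, lowered it into the notches and released it. The tool came down 8 mm below the land height. The side view afterwards put the bar at the locked height, with the slots empty.
- **Hood:** I followed the arc with a light pinch (12 N, 20 N at the very end), and the wrist read under about 9 N on the way down. At the bottom it stopped moving, and a brief test push of 22 N confirmed the stop. After release, the side view matched the predicted shut position to within 1–2 image pixels.
- **Other things on the cabinet:** the final top and side views show none of them moved.

**What disagreed:**
- **Bar position:** an early wrist-camera reading of the basket bar was about 4 mm off. The arm was still moving between the picture and the calibration, and allowing for that it agreed.
- **Hood angle:** near the end, the angle worked out from the tool position read 1–2° past shut. The bar had slid a few millimetres in the pads, so I relied on the stop force and the pictures instead.

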